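Tighten the block clamp's nut by hand, then with the wrench

TASK

The carved printing block sits loose in its strap clamp. First, with the wrench still on its rest, turn the big square nut clockwise (seen from above) with the fingers until it comes up snug and stops turning freely, and force it no farther by hand; then take the open-ended wrench and tighten the nut about 30 degrees more, until the tab of the washer under it has moved from the first raised mark on the strap to the second, without going well past it. Finally lay the wrench back on the two bars of its rest and leave the other things where they are.

Things in the scene. Friction and masses are not known exactly. Their poses are not given: they have to be found in the camera images.
- clamp_axis (a point): Strap clamp fixed to the table: grey base 250 x 130 mm; a carved wooden printing block and a wooden packing under a flat steel strap 220 mm long (along x), 76 mm wide (y), its top 69 mm above the table; only washer and nut rise above it. Point: on the nut's vertical axis, on the strap's top. z up; x along the strap from the printing block's end (-x) to the packing's end (+x).
- mark_two (a point): Outer part of the second raised mark on the strap's top, 60 mm from the nut's axis. Both marks are dark ribs 15 x 4 mm lying radially, 53 to 68 mm from the axis: the first along the clamp's +x, the second 30 degrees clockwise of it (seen from above).
- nut_center (a point): Captive dark steel square nut on a vertical axis: 40 mm across flats, 57 across corners, 40 tall (74 to 114 mm above the table); a stud end 24 mm thick rises 10 mm above it. Point: its centre, 94 mm above the table. Its x axis turns with it; flats face its x and y. A light line on its top runs along +x and points as the washer's tab does when the nut is snug.
- nut (a joint): Angle of the nut relative to its washer, rad: negative while loose (starts between -1.1 and -0.6), grows as it is turned clockwise seen from above, 0 = snug (hand tight: a firm stop; the clamp's and nut's x axes are then parallel). Turns with about 0.15 N m; once snug it can go on only by dragging the washer round.
- washer (a joint): Angle of the washer on the clamp, rad, clockwise positive: 0 at the start, tab at the first mark; 0.52 (30 degrees) with the tab at the second. Brass washer 58 mm wide, 5 thick, with a tab 10 wide reaching 50 mm from the axis. Moves only when the snug nut drives it, with about 1.5 N m (the wrench's job, not the fingers'); stays where left. Nut's angle to the clamp = both joints' sum.
- wrench_grip (a point): Loose steel open-ended wrench, 220 mm long, 14 thick, about 0.32 kg, lying flat on the two bars of its rest. Point: middle of its handle at half thickness, 37 mm above the table as it lies; +x along the handle to the jaw, z up. Handle 26 mm wide, from 81 mm behind to about 35 mm ahead of this point; balance point about 20 mm ahead of it.
- wrench_jaw (a point): Centre of the wrench's open jaw, 100 mm ahead of the handle's middle. A slot 44 mm wide, open to +x, sides parallel to the handle; back wall 24 mm behind this point, flared prong tips end about 39 mm ahead of it; head 77 mm wide. It takes the nut from the side, held level, handle parallel to a pair of flats, then with about 6 degrees of play each way.
- rest_center (a point): Fixed wooden rest: board 170 x 80 mm, 6 thick, with two bars across it, 16 mm wide, 80 long, tops 30 mm above the table, centred 56 mm behind and 54 mm ahead (along x) of its middle; room for fingers between them. Point: where the middle of the wrench's handle belongs, 37 mm above the table; x runs along the wrench as it lies at the start, to its jaw (within 5 degrees).
- block_a_center (a point): Bystander: loose dark wooden printing block, 120 x 85 mm, 62 mm high with its grip; point at its middle, 30 mm up.
- block_b_center (a point): Bystander: loose dark wooden printing block, 100 x 100 mm, 62 mm high with its grip; point at its middle, 30 mm up.
- jar_center (a point): Bystander: loose brown dye jar, 68 mm wide, 85 mm high; point at its middle.
Things that resemble listed ones, but are neither listed nor needed, are in the scene too. Leave any purple or white look-alike of the part that bears rest_center alone.

How it is judged:
On the way, in this order (a step that is already met when the one before it is completed fails the run):
1. the nut is turned up snug by hand while the wrench still lies on its rest (value of joint nut above -0.1 rad and value of joint washer below 0.12 rad and distance of wrench_grip from where it was at the start of the episode below 0.02 m), for 0.1 s.
2. the wrench, pressing on the nut, has tightened it to about the second mark (value of joint washer between 0.39 and 0.67 rad and value of joint nut above -0.1 rad and contact force between wrench and nut above 1 N), for 0.05 s.
At the end, for the whole second after the job is handed in: The washer's tab is within about 8 degrees of the second mark (washer 0.39 to 0.67 rad), the nut is not backed off by more than 0.3 rad, and the wrench lies flat and still on the two bars of its rest, its handle's middle within 35 mm of the rest's middle and its length within 0.5 rad of the rest's (value of joint washer between 0.39 and 0.67 rad and value of joint nut above -0.3 rad and horizontal distance between wrench_grip and rest_center below 0.035 m and height (world z) of wrench_grip between 0.033 and 0.042 m and angle between wrench's own z axis and vertical below 0.08 rad and angle between the x axis of wrench_grip and the x axis of rest_center, either way round below 0.5 rad and linear speed of wrench below 0.02 m/s); the robot touches nothing.
It fails at once if the fingers force the nut on well past snug (washer turned 11 degrees and more) instead of the wrench (contact force between the fingers and nut above 2 N and value of joint washer between 0.2 and 0.39 rad).
It fails at once if the nut is over-tightened: the washer more than 12 degrees past the second mark (value of joint washer above 0.74 rad).
It fails at once if a bystander is moved more than 30 mm (distance of any of block_a_center, block_b_center, jar_center from where it was at the start of the episode above 0.03 m).
It also fails if it takes over 72 s, if anything falls off the work surface, if the arm or the gripper's body presses on something with over 40 N, if the wrist force passes 120 N, or if a joint passes its speed limit or range.

ROBOT

A 6-joint arm with a two-finger parallel gripper is mounted at the origin on the work surface. World frame = base frame: x ahead of the robot, y to its left, z up, the work surface at z = 0. Lengths are in m, angles in rad, forces in N, time in s.
With the tool pointing down it reaches from about 0.375 to 0.975 m from the base axis. Payload 3.8 kg.
Tool frame: the origin (TCP) lies on the centre line of the jaws, within the pads' length; the fingertips stand 17 mm ahead of it and the grasp point (between the pads) lies 2 mm behind it (env.tip_reach is the distance from the TCP to the fingertips, in m); z points along the fingers, y is the line along which they close (so a half turn about z gives the same grasp; the last joint's range is limited). The gripper opens to 88 mm and grips with 3 to 60 N. Pads are 18 mm wide; open, the fingers measure 123 mm over their backs; the gripper's body (75 mm by 187 mm) begins 45 mm behind the grasp point.
Start: joints at [-1.302, 0.264, 1.604, -0, 1.274, -0.037], TCP at [0.203, -0.644, 0.256] pointing down, gripper open.
Joint ranges: [-2.63, 2.63], [-0.94, 2.18], [0.31, 2.57], [-1.31, 4.45], [0, 2.66], [-2.55, 2.55]. Speed limits (rad/s): [2.57, 2.57, 3.14, 3.14, 3.14, 3.14].

INTERFACE

Orientations are given as [roll, pitch, yaw] about the fixed x, y, z axes, in that order (R = Rz(yaw) Ry(pitch) Rx(roll)).
In Python, from cell import env, read_camera, get_calibration gives the robot as it stands.
- The arm moves only by the tool apply_moves, never from a script. Its argument "plan" is a list of rows, each an object of numbers: "hand": the opening, from -1 (shut) to 1 (fully open), so that 0 is half open; "dx", "dy", "dz": the shift along the tool's x, y, z in cm; "spin": the turn about the tool's z in rad. A call has 1 to 8 rows; each row is the pose to reach, as a shift and turn from the pose commanded when the call began, along the tool's axes at that moment; what a row does not reach only later rows make up. A row lasts 1/12 s, in which the tool goes at most 41.7 mm and 7.16 degrees, less where a joint would pass 70% of its speed; a pose out of reach is approached as far as the arm can. A call with a gripper value outside its range is refused whole. The fingers move at their own pace and stop on an object; the grip force is fixed at half the most. Time passes only in rows, so rows that repeat a pose let the fingers close. It gives the time, the measured TCP pose, the force, the opening and the grip force at its end, in the units of the state.
- env.get_obs(): the state, without advancing time (a new reading comes with each control period).
- read_camera(name): name is "scene" or "side" or "wrist"; returns the picture (420x560x3 uint8, blue, green, red); there is no depth.
- get_calibration(name): a dict with "camera_matrix" (3x3 intrinsics, pixels), "position" and "orientation" of the camera in the world; the wrist camera has in their place "hand_eye" (4x4, takes a point from camera to tool coordinates, whose origin is the TCP and whose axes are the flange's). Camera axes: x right, y down, z forward; pixel columns grow to the right and rows downward; lengths in m; the calibration is good to about 2 mm. The wrist camera is an equidistant fisheye: a pixel r from the principal point sees the ray r / f radians off the axis. A picture is of the moment at which its call begins: read the wrist's pose just before it. get_calibration takes no time and is no camera call.
- env.close_job(): hands the job in; it is judged then, once.
The state is a dict: "t": time; "joint_positions": joint angles; "joint_vel": joint speeds; "joint_efforts": joint torques, N m; "eef_pos": TCP position; "tcp_rot": TCP orientation; "wrist_force": force on the tool from outside, world axes, zero at the start; "torque": the same for the moment, N m; "grip_width": finger opening in m; "grasp_force": force on a finger pad.
Only numpy, scipy, OpenCV 4.12 (cv2) and the standard library are available. Lean on these libraries where they do the work, as an engineer would, in place of code of your own. Each camera call takes 0.05 s, during which the arm holds its last target. There are 200 camera calls.

## Working session

There is one attempt and no reset: what is moved stays moved. The work goes in short steps, Python scripts to look and compute and a tool call to move; the robot and the scene stay as the last step left them, time stands still between calls to the robot, and variables do not carry over. Pictures are saved under pics/ and viewed, at most 10 in all, crops included, and the job is handed in when it is done.

Besides the shell and the picture viewer there is one more tool, called after ">>>" by a JSON object that holds its "fn" and its "kwargs", one argument or row to a line. apply_moves: Moves the arm, as the interface text tells. Its arguments: {"type":"object","properties":{"plan":{"type":"array"}},"required":["plan"]}

```bash
ls; mkdir -p pics
python3 - <<'E'
from cell import env, read_camera, get_calibration
import cv2
o=env.get_obs(); print({k:o[k] for k in('t','eef_pos','tcp_rot','wrist_force','grip_width')}, env.tip_reach)
for n in('scene','side','wrist'):
    cv2.imwrite(f'pics/{n}0.png',read_camera(n)); print(n,get_calibration(n))
a=[cv2.imread(f'pics/{n}0.png') for n in('scene','side')]
E
```

```text
pics
{'t': 0.0, 'eef_pos': array([ 0.20302061, -0.64304215,  0.25439269]), 'tcp_rot': array([-3.13936904e+00, -7.73982271e-05,  3.05815032e-01]), 'wrist_force': array([0.76604337, 0.21064415, 0.13294478]), 'grip_width': 0.08830807702763332} 0.017
scene {'camera_matrix': array([[395.24830568,   0.        , 286.05989743],
       [  0.        , 395.24830568, 196.44980952],
       [  0.        ,   0.        ,   1.        ]]), 'position': array([1.38264444, 0.11539595, 0.98559822]), 'orientation': array([-2.39896094,  0.01939749,  1.68276428])}
side {'camera_matrix': array([[399.52509409,   0.        , 275.6962973 ],
       [  0.        , 399.52509409, 206.28667393],
       [  0.        ,   0.        ,   1.        ]]), 'position': array([0.03591747, 0.69549102, 0.6600793 ]), 'orientation': array([-2.1555168 , -0.01344465, -2.46195735])}
wrist {'camera_matrix': array([[325.1922621 ,   0.        , 273.87255161],
       [  0.        , 325.1922621 , 209.63896712],
       [  0.        ,   0.        ,   1.        ]]), 'hand_eye': array([[ 6.07938290e-04, -9.47789017e-01, -3.18897491e-01,
         8.41745611e-02],
       [ 9.99999662e-01,  3.99829810e-04,  7.18048240e-04,
        -6.86195072e-04],
       [-5.53053512e-04, -3.18897820e-01,  9.47788940e-01,
        -1.27965063e-01],
       [ 0.00000000e+00,  0.00000000e+00,  0.00000000e+00,
         1.00000000e+00]])}
```

View pics/scene0.png

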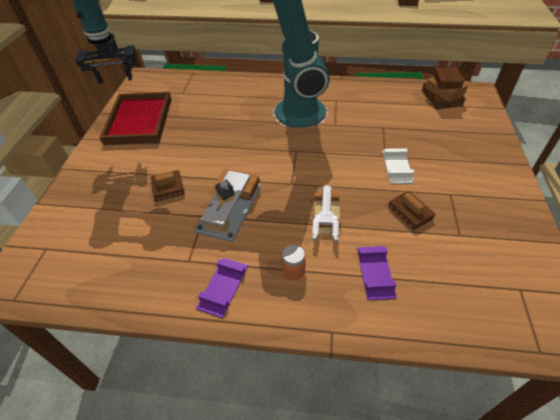

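View pics/side0.png

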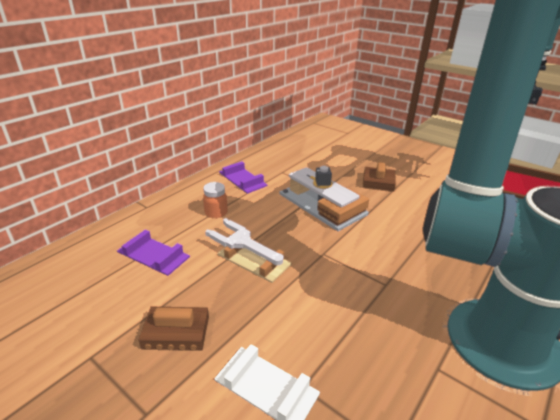

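The scene view shows the clamp at (230,203) with the dark nut at (225,188). The wrench lies on a wooden rest at (327,213), jaw toward the camera at (325,232). The jar is at (293,262) and the blocks at (167,186) and (411,210). Rest candidates are purple (222,288), purple (377,273), white (398,165) and wooden (327,213). I choose the wooden one, since it is the one carrying the wrench.

```bash
cat > h.py <<'E'
import numpy as np, cv2
from scipy.spatial.transform import Rotation as R
from cell import env, read_camera, get_calibration
def cam(n,o=None):
    c=get_calibration(n);K=c['camera_matrix']
    if n!='wrist': return K,R.from_euler('xyz',c['orientation']).as_matrix(),np.array(c['position'])
    o=o or env.get_obs(); H=c['hand_eye']; Rt=R.from_euler('xyz',o['tcp_rot']).as_matrix()
    return K,Rt@H[:3,:3],Rt@H[:3,3]+o['eef_pos']
def rays(n,px,C):
    K,Rm,p=C; px=np.atleast_2d(px).astype(float); u=(px-K[:2,2])/K[0,0]
    if n=='wrist':
        r=np.linalg.norm(u,axis=1,keepdims=True)+1e-12; d=np.hstack([u/r*np.sin(r),np.cos(r)])
    else: d=np.hstack([u,np.ones((len(u),1))])
    return d@Rm.T
def onz(n,px,z,C):
    d=rays(n,px,C); return C[2]+d*((z-C[2][2])/d[:,2:])
def proj(n,P,C):
    K,Rm,p=C; q=(np.atleast_2d(P)-p)@Rm
    if n=='wrist':
        s=np.linalg.norm(q[:,:2],axis=1,keepdims=True); u=q[:,:2]/(s+1e-12)*np.arctan2(s,q[:,2:])
    else: u=q[:,:2]/q[:,2:]
    return u*K[0,0]+K[:2,2]
def snap(n,f):
    o=env.get_obs(); C=cam(n,o); im=read_camera(n); cv2.imwrite(f'pics/{f}.png',im); np.savez(f'pics/{f}.npz',K=C[0],R=C[1],p=C[2]); return im,C
def load(f):
    d=np.load(f'pics/{f}.npz'); return cv2.imread(f'pics/{f}.png'),(d['K'],d['R'],d['p'])
def local(P): # world shift from present pose -> tool axes in cm
    o=env.get_obs(); return R.from_euler('xyz',o['tcp_rot']).as_matrix().T@(np.array(P)-o['eef_pos'])*100
E
python3 - <<'E'
from h import *
C=cam('scene')
for n,p,z in [('nut',(225,186),.114),('wrench shaft top',(327,188),.044),('jaw',(326,235),.044),('jar',(293,250),.085),('blkA',(167,186),.04),('blkB',(411,210),.04),('clampL',(203,230),.0),('clampR',(232,237),0),('white',(398,165),.02)]:
    print(n,onz('scene',p,z,C)[0].round(3))
C=cam('side')
for n,p,z in [('nut',(322,168),.114),('jar',(214,187),.085),('blk',(174,325),.04)]: print(n,onz('side',p,z,C)[0].round(3))
E
```

```text
nut [ 0.564 -0.183  0.114]
wrench shaft top [0.475 0.131 0.044]
jaw [0.668 0.136 0.044]
jar [0.76  0.047 0.085]
blkA [ 0.512 -0.403  0.04 ]
blkB [0.542 0.395 0.04 ]
clampL [ 0.653 -0.25  -0.   ]
clampR [ 0.671 -0.153  0.   ]
white [0.316 0.377 0.02 ]
nut [ 0.572 -0.194  0.114]
jar [0.77  0.05  0.085]
blk [0.507 0.412 0.04 ]
```

>>> {"fn": "apply_moves", "kwargs": {
  "plan": [
    {"hand": 1, "dx": 21, "dy": -17.5, "dz": -3},
    {"hand": 1, "dx": 21, "dy": -17.5, "dz": -3},
    {"hand": 1, "dx": 21, "dy": -17.5, "dz": -3},
    {"hand": 1, "dx": 21, "dy": -17.5, "dz": -3},
    {"hand": 1, "dx": 42, "dy": -35, "dz": -6},
    {"hand": 1, "dx": 42, "dy": -35, "dz": -6},
    {"hand": 1, "dx": 42, "dy": -35, "dz": -6},
    {"hand": 1, "dx": 42, "dy": -35, "dz": -6}
  ]
}}

```text
schema error: expected keys hand, dx, dy, dz, spin
```

>>> {"fn": "apply_moves", "kwargs": {
  "plan": [
    {"hand": 1, "dx": 15, "dy": -12.5, "dz": 0},
    {"hand": 1, "dx": 15, "dy": -12.5, "dz": 0},
    {"hand": 1, "dx": 15, "dy": -12.5, "dz": 0},
    {"hand": 1, "dx": 15, "dy": -12.5, "dz": 0},
    {"hand": 1, "dx": 15, "dy": -12.5, "dz": 0},
    {"hand": 1, "dx": 15, "dy": -12.5, "dz": 0}
  ]
}}

```text
schema error: expected keys hand, dx, dy, dz, spin
```

Run:
```python
from h import *
im,C=snap('wrist','w1'); o=env.get_obs(); print(o['t'],o['eef_pos'],o['tcp_rot'])
print(proj('wrist',[[.568,-.188,.114],[.57,.135,.044]],C))
```

```text
0.2 [ 0.20309424 -0.64327676  0.25484651] [-3.14012655e+00 -4.06570295e-05  3.05780876e-01]
[[  23.60817305 -151.14845692]
 [ -56.71976982  -95.80349961]]
```

>>> {"fn": "apply_moves", "kwargs": {
  "plan": [
    {"hand": 1, "dx": 42, "dy": -35, "dz": -6, "spin": 0},
    {"hand": 1, "dx": 42, "dy": -35, "dz": -6, "spin": 0},
    {"hand": 1, "dx": 42, "dy": -35, "dz": -6, "spin": 0},
    {"hand": 1, "dx": 42, "dy": -35, "dz": -6, "spin": 0},
    {"hand": 1, "dx": 42, "dy": -35, "dz": -6, "spin": 0},
    {"hand": 1, "dx": 42, "dy": -35, "dz": -6, "spin": 0},
    {"hand": 1, "dx": 42, "dy": -35, "dz": -6, "spin": 0},
    {"hand": 1, "dx": 42, "dy": -35, "dz": -6, "spin": 0}
  ]
}}

```text
t: 0.87
eef_pos: [0.3826, -0.3629, 0.2922]
tcp_rot: [3.142, -0.0, 0.305]
wrist_force: [0.3, -0.9, 0.4]
grip_width: 0.0882
grasp_force: 0.0
```

>>> {"fn": "apply_moves", "kwargs": {
  "plan": [
    {"hand": 1, "dx": 17, "dy": -14, "dz": -2, "spin": 0},
    {"hand": 1, "dx": 17, "dy": -14, "dz": -2, "spin": 0},
    {"hand": 1, "dx": 17, "dy": -14, "dz": -2, "spin": 0},
    {"hand": 1, "dx": 17, "dy": -14, "dz": -2, "spin": 0},
    {"hand": 1, "dx": 17, "dy": -14, "dz": -2, "spin": 0},
    {"hand": 1, "dx": 17, "dy": -14, "dz": -2, "spin": 0},
    {"hand": 1, "dx": 17, "dy": -14, "dz": -2, "spin": 0}
  ]
}}

```text
t: 1.45
eef_pos: [0.5036, -0.1774, 0.3124]
tcp_rot: [-3.141, -0.001, 0.311]
wrist_force: [0.8, -0.6, 1.0]
grip_width: 0.0882
grasp_force: 0.0
```

Run:
```python
from h import *
im,C=snap('wrist','w2'); o=env.get_obs(); print(o['t'],o['eef_pos'],o['tcp_rot'])
print(proj('wrist',[[.568,-.188,.114],[.57,.135,.044]],C))
```

```text
1.5 [ 0.5025047  -0.17903838  0.31202333] [3.14124729e+00 4.56878415e-04 3.09210477e-01]
[[304.16674967 130.4232037 ]
 [ 70.55511268  64.85426653]]
```

View pics/w2.png

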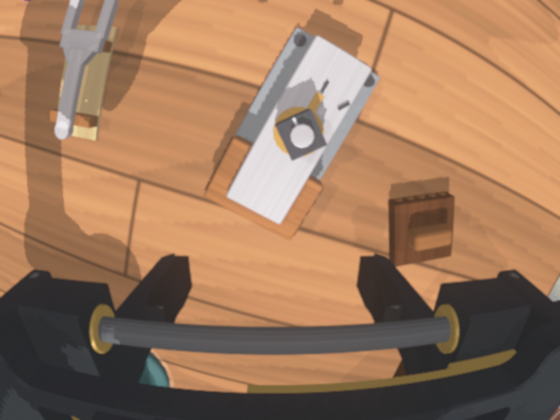

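The wrist view shows the clamp: nut at (300,133), brass tab at (319,97), first mark at (323,86) and second mark at (344,104). The nut's light line points to about (295,120). The wrench sits at upper left with its handle end at (63,130). I'll check this in one close crop.

Run:
```python
from h import *
im,C=load('w2'); c=im[60:180,240:380]; cv2.imwrite('pics/w2c.png',cv2.resize(c,None,fx=5,fy=5,interpolation=cv2.INTER_CUBIC))
```

```text
(no output)
```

View pics/w2c.png

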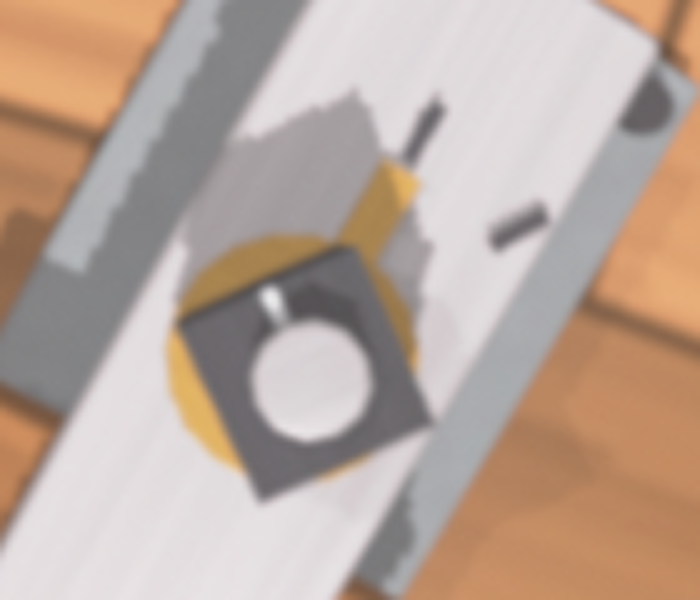

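The crop confirms the choice: square nut top corners at crop (350,245), (432,425), (262,500), (180,322), line tip at (270,292), stud centre at (311,380). The first mark runs (437,103)–(408,160) and the second (492,243)–(545,210).

Run:
```python
from h import *
im,C=load('w2'); f=lambda p,z: onz('wrist',np.array(p)/5+[240,60]-.4,z,C)
k=f([(350,245),(432,425),(262,500),(180,322)],.114); n=k.mean(0); print('nut',n, np.linalg.norm(k-np.roll(k,1,0),axis=1))
e=k[0]-k[3]; print('edge yaw',np.degrees(np.arctan2((k-np.roll(k,1,0))[:,1],(k-np.roll(k,1,0))[:,0])))
s=f([(311,380)],.124)[0];print('stud',s)
l=f([(270,292)],.114)[0]-n; print('line',np.degrees(np.arctan2(l[1],l[0])),np.linalg.norm(l))
for m in ([(437,103),(408,160)],[(492,243),(545,210)]):
    q=f(m,.071).mean(0)-s; print(np.degrees(np.arctan2(q[1],q[0])),np.linalg.norm(q[:2]))
# wrench
g=cv2.cvtColor(im,cv2.COLOR_BGR2HSV); 
for nm in('scene0','side0'):
    i2=cv2.imread(f'pics/{nm}.png'); h=cv2.cvtColor(i2,cv2.COLOR_BGR2HSV)
```

```text
nut [ 0.56330723 -0.18614893  0.114     ] [0.03726472 0.04013817 0.03790181 0.03985994]
edge yaw [ -46.94425122 -136.50733837  132.63484681   42.58139456]
stud [ 0.56291181 -0.18631146  0.124     ]
line 42.56227891861513 0.01794788180119177
-11.209537571335895 0.05997085967986837
-40.72663722081013 0.06043987761966395
```

>>> {"fn": "apply_moves", "kwargs": {
  "plan": [
    {"hand": 1, "dx": 5.5, "dy": 2.5, "dz": 4, "spin": -0.11},
    {"hand": 1, "dx": 5.5, "dy": 2.5, "dz": 8, "spin": -0.22},
    {"hand": 1, "dx": 5.5, "dy": 2.5, "dz": 12, "spin": -0.33},
    {"hand": 1, "dx": 5.5, "dy": 2.5, "dz": 15, "spin": -0.44},
    {"hand": 1, "dx": 5.5, "dy": 2.5, "dz": 15, "spin": -0.44},
    {"hand": 1, "dx": 5.5, "dy": 2.5, "dz": 15, "spin": -0.44},
    {"hand": 1, "dx": 5.5, "dy": 2.5, "dz": 15, "spin": -0.44}
  ]
}}

```text
t: 2.08
eef_pos: [0.5618, -0.1887, 0.163]
tcp_rot: [3.141, 0.0, 0.742]
wrist_force: [1.0, -0.2, -0.1]
grip_width: 0.0883
grasp_force: 0.0
```

Run:
```python
from h import *
im,C=snap('wrist','w3'); o=env.get_obs(); print(o['t'],o['eef_pos'],o['tcp_rot'],o['joint_positions'][5], local([.563,-.1863,.097]))
# stud: bright disc near expected
p=proj('wrist',[.563,-.1863,.124],C)[0]; print(p)
g=cv2.cvtColor(im,cv2.COLOR_BGR2HSV); x,y=p.astype(int)
m=((g[...,1]<60)&(g[...,2]>170)).astype(np.uint8)
n,l,st,ce=cv2.connectedComponentsWithStats(m)
for i in range(1,n):
    if st[i,4]>150 and np.hypot(*(ce[i]-p))<80: print(ce[i],st[i],onz('wrist',ce[i],.124,C))
```

```text
2.1333 [ 0.56299937 -0.18888637  0.16472801] [ 3.13832237e+00 -1.38112446e-03  7.42362099e-01] 0.4630368749030468 [ 0.16553861 -0.2126883   6.7723767 ]
[272.37429583 252.23227405]
[209.91046037 251.76052372] [ 140  166  130  153 7103] [[ 0.53857619 -0.15972951  0.124     ]]
[272.22393472 250.80054397] [ 253  233   40   36 1103] [[ 0.56361382 -0.1856231   0.124     ]]
```

>>> {"fn": "apply_moves", "kwargs": {
  "plan": [
    {"hand": 1, "dx": 0.2, "dy": -0.2, "dz": 3, "spin": 0},
    {"hand": 1, "dx": 0.2, "dy": -0.2, "dz": 5, "spin": 0},
    {"hand": 1, "dx": 0.2, "dy": -0.2, "dz": 6.7, "spin": 0},
    {"hand": 1, "dx": 0.2, "dy": -0.2, "dz": 6.7, "spin": 0},
    {"hand": -1, "dx": 0.2, "dy": -0.2, "dz": 6.7, "spin": 0},
    {"hand": -1, "dx": 0.2, "dy": -0.2, "dz": 6.7, "spin": 0},
    {"hand": -1, "dx": 0.2, "dy": -0.2, "dz": 6.7, "spin": 0},
    {"hand": -1, "dx": 0.2, "dy": -0.2, "dz": 6.7, "spin": 0}
  ]
}}

```text
t: 2.8
eef_pos: [0.5636, -0.1851, 0.0974]
tcp_rot: [3.138, -0.002, 0.746]
wrist_force: [-0.0, 0.7, -0.2]
grip_width: 0.0635
grasp_force: 0.0
```

>>> {"fn": "apply_moves", "kwargs": {
  "plan": [
    {"hand": -1, "dx": 0, "dy": 0, "dz": 0, "spin": 0},
    {"hand": -1, "dx": 0, "dy": 0, "dz": 0, "spin": 0},
    {"hand": -1, "dx": 0, "dy": 0, "dz": 0, "spin": 0},
    {"hand": -1, "dx": 0, "dy": 0, "dz": 0, "spin": 0},
    {"hand": -1, "dx": 0, "dy": 0, "dz": 0, "spin": 0},
    {"hand": -1, "dx": 0, "dy": 0, "dz": 0, "spin": 0}
  ]
}}

```text
t: 3.3
eef_pos: [0.5633, -0.1857, 0.0956]
tcp_rot: [3.138, -0.0, 0.746]
wrist_force: [2.5, -3.9, -0.1]
grip_width: 0.0396
grasp_force: 30.0
```

>>> {"fn": "apply_moves", "kwargs": {
  "plan": [
    {"hand": -1, "dx": 0, "dy": 0, "dz": 0, "spin": 0.12},
    {"hand": -1, "dx": 0, "dy": 0, "dz": 0, "spin": 0.24},
    {"hand": -1, "dx": 0, "dy": 0, "dz": 0, "spin": 0.36},
    {"hand": -1, "dx": 0, "dy": 0, "dz": 0, "spin": 0.48},
    {"hand": -1, "dx": 0, "dy": 0, "dz": 0, "spin": 0.6},
    {"hand": -1, "dx": 0, "dy": 0, "dz": 0, "spin": 0.72},
    {"hand": -1, "dx": 0, "dy": 0, "dz": 0, "spin": 0.82},
    {"hand": -1, "dx": 0, "dy": 0, "dz": 0, "spin": 0.82}
  ]
}}

```text
t: 3.97
eef_pos: [0.5638, -0.1869, 0.0956]
tcp_rot: [3.138, -0.004, -0.078]
wrist_force: [3.9, -7.9, -3.1]
grip_width: 0.04
grasp_force: 29.9
```

Run:
```python
from h import *
o=env.get_obs(); print(o['t'],o['eef_pos'],o['tcp_rot'],o['torque'],o['wrist_force'],o['grip_width'])
```

```text
3.9667 [ 0.5638182  -0.18689644  0.09563677] [ 3.13782161 -0.00419367 -0.07824202] [-1.15849411 -0.59987519 -0.07510944] [ 3.91887326 -7.93432865 -3.11692312] 0.040039524333112246
```

>>> {"fn": "apply_moves", "kwargs": {
  "plan": [
    {"hand": -1, "dx": 0, "dy": 0, "dz": 0, "spin": 0.04},
    {"hand": -1, "dx": 0, "dy": 0, "dz": 0, "spin": 0.08},
    {"hand": -1, "dx": 0, "dy": 0, "dz": 0, "spin": 0.08}
  ]
}}

```text
t: 4.22
eef_pos: [0.5638, -0.187, 0.0956]
tcp_rot: [3.138, -0.004, -0.156]
wrist_force: [4.1, -9.4, -3.7]
grip_width: 0.0396
grasp_force: 29.9
```

Run:
```python
from h import *
o=env.get_obs(); print(o['t'],o['eef_pos'],o['tcp_rot'],o['torque'],o['wrist_force'],o['grip_width'])
```

```text
4.2167 [ 0.56379782 -0.18702478  0.09560658] [ 3.13796065 -0.00448504 -0.15554298] [-1.28676582 -0.63906984 -0.13656705] [ 4.08683084 -9.41456015 -3.67197388] 0.03961478331830592
```

>>> {"fn": "apply_moves", "kwargs": {
  "plan": [
    {"hand": -1, "dx": 0, "dy": 0, "dz": 0, "spin": 0.03},
    {"hand": -1, "dx": 0, "dy": 0, "dz": 0, "spin": 0.04},
    {"hand": -1, "dx": 0, "dy": 0, "dz": 0, "spin": 0.04}
  ]
}}

```text
t: 4.47
eef_pos: [0.5638, -0.1871, 0.0956]
tcp_rot: [3.138, -0.005, -0.194]
wrist_force: [3.8, -9.0, -4.3]
grip_width: 0.0398
grasp_force: 29.9
```

Run:
```python
from h import *
o=env.get_obs(); print(o['t'],o['eef_pos'],o['tcp_rot'],o['torque'],o['wrist_force'],o['grip_width'])
```

```text
4.4667 [ 0.56379836 -0.18710566  0.0956308 ] [ 3.13795825 -0.00464747 -0.19401988] [-1.25340313 -0.63603506  0.08892404] [ 3.84709564 -9.02697596 -4.26555149] 0.03982057759948111
```

>>> {"fn": "apply_moves", "kwargs": {
  "plan": [
    {"hand": -1, "dx": 0, "dy": 0, "dz": 0, "spin": 0.03},
    {"hand": -1, "dx": 0, "dy": 0, "dz": 0, "spin": 0.03}
  ]
}}

```text
t: 4.63
eef_pos: [0.5638, -0.1871, 0.0956]
tcp_rot: [3.138, -0.005, -0.223]
wrist_force: [3.9, -9.1, -2.9]
grip_width: 0.0395
grasp_force: 30.1
```

Run:
```python
from h import *
o=env.get_obs(); print(o['t'],o['eef_pos'],o['tcp_rot'],o['torque'],o['wrist_force'],o['grip_width'])
```

```text
4.6333 [ 0.56377999 -0.18713951  0.09561007] [ 3.13773239 -0.0047074  -0.22323333] [-1.29741891 -0.5736959   0.49798648] [ 3.85012523 -9.11924935 -2.9073212 ] 0.03948450405099057
```

>>> {"fn": "apply_moves", "kwargs": {
  "plan": [
    {"hand": 1, "dx": 0, "dy": 0, "dz": 0, "spin": -0.03},
    {"hand": 1, "dx": 0, "dy": 0, "dz": 0, "spin": -0.03},
    {"hand": 1, "dx": 0, "dy": 0, "dz": 0, "spin": -0.03},
    {"hand": 1, "dx": 0, "dy": 0, "dz": 0, "spin": -0.03},
    {"hand": 1, "dx": 0, "dy": 0, "dz": 0, "spin": -0.03},
    {"hand": 1, "dx": 0, "dy": 0, "dz": -4, "spin": -0.03},
    {"hand": 1, "dx": -3, "dy": 0, "dz": -8, "spin": -0.03},
    {"hand": 1, "dx": -6, "dy": 0, "dz": -11, "spin": -0.03}
  ]
}}

```text
t: 5.3
eef_pos: [0.5105, -0.1726, 0.2001]
tcp_rot: [-3.142, -0.001, -0.194]
wrist_force: [1.3, -0.8, 1.0]
grip_width: 0.088
grasp_force: 0.0
```

Run:
```python
from h import *
im,C=snap('wrist','w4'); o=env.get_obs(); print(o['t'],o['eef_pos'],o['tcp_rot'],o['grip_width'])
p=proj('wrist',[.5633,-.186,.1],C)[0].astype(int); print(p)
x,y=p; c=im[max(0,y-110):y+60,max(0,x-110):x+110]; print(max(0,x-110),max(0,y-110))
cv2.imwrite('pics/w4c.png',cv2.resize(c,None,fx=3,fy=3,interpolation=cv2.INTER_CUBIC))
```

```text
5.35 [ 0.5080974  -0.17225446  0.20646305] [ 3.14033432 -0.00506537 -0.19396812] 0.0882139571567541
[279 145]
169 35
```

View pics/w4c.png

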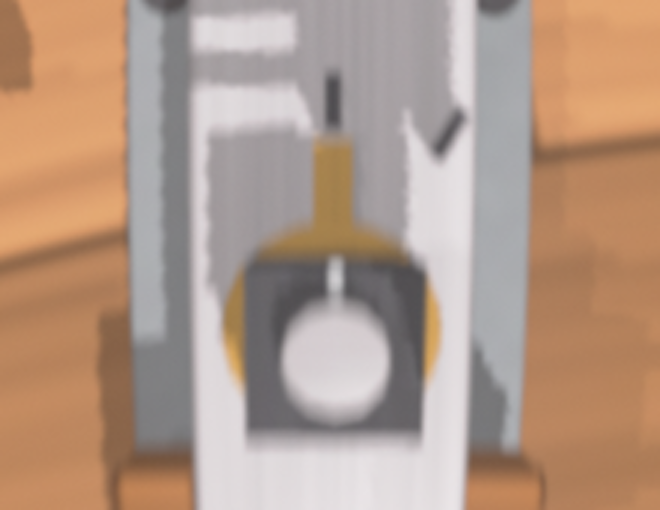

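The nut is snug: its line points along the tab, and the tab is still at the first mark (crop (333,100)). Next is the wrench.

>>> {"fn": "apply_moves", "kwargs": {
  "plan": [
    {"hand": 1, "dx": -6, "dy": -27, "dz": -8, "spin": -0.1},
    {"hand": 1, "dx": -6, "dy": -27, "dz": -8, "spin": -0.19},
    {"hand": 1, "dx": -6, "dy": -27, "dz": -8, "spin": -0.19},
    {"hand": 1, "dx": -6, "dy": -27, "dz": -8, "spin": -0.19},
    {"hand": 1, "dx": -6, "dy": -27, "dz": -8, "spin": -0.19},
    {"hand": 1, "dx": -6, "dy": -27, "dz": -8, "spin": -0.19},
    {"hand": 1, "dx": -6, "dy": -27, "dz": -8, "spin": -0.19},
    {"hand": 1, "dx": -6, "dy": -27, "dz": -8, "spin": -0.19}
  ]
}}

```text
t: 6.02
eef_pos: [0.5035, 0.1099, 0.2812]
tcp_rot: [-3.138, -0.004, 0.001]
wrist_force: [0.4, -0.6, 0.3]
grip_width: 0.0881
grasp_force: 0.0
```

>>> {"fn": "apply_moves", "kwargs": {
  "plan": [
    {"hand": 1, "dx": 0, "dy": 0, "dz": 0, "spin": 0},
    {"hand": 1, "dx": 0, "dy": 0, "dz": 0, "spin": 0}
  ]
}}

```text
t: 6.18
eef_pos: [0.5026, 0.1038, 0.2781]
tcp_rot: [3.141, 0.001, -0.003]
wrist_force: [-0.1, -0.1, 0.4]
grip_width: 0.0881
grasp_force: 0.0
```

Run:
```python
from h import *
im,C=snap('wrist','w5'); o=env.get_obs(); print(o['t'],o['eef_pos'],o['tcp_rot'],o['grip_width'])
```

```text
6.2333 [0.50252468 0.10312068 0.27774181] [ 3.14082031e+00  1.29977144e-03 -4.63248858e-03] 0.08798553353997875
```

View pics/w5.png

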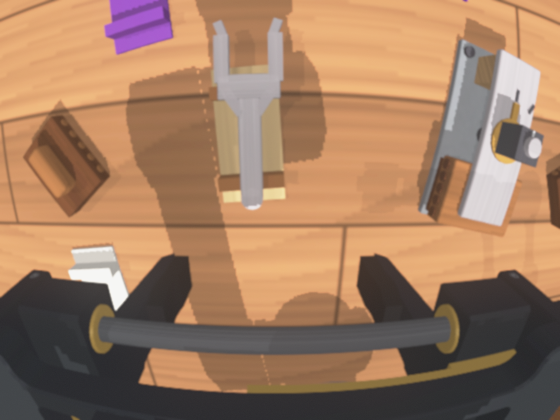

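The view shows the wrench on the wooden rest, with its handle end at (252,207). The handle runs up to (248,105), and the prong tips are at (220,25) and (278,22).

Run:
```python
from h import *
im,C=load('w5'); g=cv2.cvtColor(im,cv2.COLOR_BGR2HSV)
m=(g[...,1]<55)&(g[...,2]>90); m[:,:200]=0; m[:,300:]=0; m[215:]=0
rows=[]
for y in range(112,195,4):
    x=np.where(m[y])[0]
    if len(x)>8: rows.append(((x[0]+x[-1])/2,y,x[-1]-x[0]+1))
r=np.array(rows); print(r[::4])
P=onz('wrist',r[:,:2],.044,C); v=np.polyfit(P[:,0],P[:,1],1); yaw=np.arctan(v[0]); print('yaw',yaw, 'res',np.std(P[:,1]-np.polyval(v,P[:,0])))
w=[(onz('wrist',(a+b/2,y),.044,C)-onz('wrist',(a-b/2,y),.044,C))[0,1] for a,y,b in rows]; print('width',np.mean(w))
ys,xs=np.where(m[:,235:265]); e=ys.max(); print('end row',e)
u=np.array([np.cos(yaw),np.sin(yaw)])
E_=onz('wrist',(252,e),.037,C)[0]; print('end',E_)
tips=onz('wrist',[(220,25),(278,22)],.044,C); print('tips',tips, np.linalg.norm(tips[0]-tips[1]))
b=onz('wrist',(249,75),.044,C)[0]; print('back wall',b)
for n,q,d in(('end',E_,81),('tips',tips.mean(0),-139),('back',b,-76)):
    s=q[0]+d/1000*u[0]; print(n,'grip x',s,'y',np.polyval(v,s))
```

```text
[[248.5 112.   30. ]
 [249.5 128.   24. ]
 [250.  144.   23. ]
 [250.  160.   23. ]
 [251.  176.   23. ]
 [251.5 192.   22. ]]
yaw 0.014210937005262589 res 0.000237305377672501
width -0.02651209026218533
end row 209
end [0.46312217 0.13064657 0.037     ]
tips [[0.67823879 0.16292168 0.044     ]
 [0.67977031 0.09940935 0.044     ]] 0.0635307951840081
back wall [0.61922926 0.13110553 0.044     ]
end grip x 0.5441139959188017 y 0.1310561154242946
tips grip x 0.5400185858162091 y 0.13099791189118118
back grip x 0.5432369324098294 y 0.13104365069092033
```

>>> {"fn": "apply_moves", "kwargs": {
  "plan": [
    {"hand": 1, "dx": 5, "dy": -2.8, "dz": 4, "spin": -0.02},
    {"hand": 1, "dx": 5, "dy": -2.8, "dz": 8, "spin": -0.02},
    {"hand": 1, "dx": 5, "dy": -2.8, "dz": 12, "spin": -0.02},
    {"hand": 1, "dx": 5, "dy": -2.8, "dz": 16, "spin": -0.02},
    {"hand": 1, "dx": 5, "dy": -2.8, "dz": 17, "spin": -0.02},
    {"hand": 1, "dx": 5, "dy": -2.8, "dz": 17, "spin": -0.02},
    {"hand": 1, "dx": 5, "dy": -2.8, "dz": 17, "spin": -0.02}
  ]
}}

```text
t: 6.82
eef_pos: [0.5514, 0.1297, 0.1063]
tcp_rot: [3.14, 0.005, 0.013]
wrist_force: [0.5, -1.1, 0.4]
grip_width: 0.0883
grasp_force: 0.0
```

Run:
```python
from h import *
im,C=snap('wrist','w6'); o=env.get_obs(); print(o['t'],o['eef_pos'],o['tcp_rot'],local([.553,.131,.042]))
g=cv2.cvtColor(im,cv2.COLOR_BGR2HSV); m=(g[...,1]<55)&(g[...,2]>90)
p=proj('wrist',[[.60,.1318,.044],[.57,.1314,.044],[.55,.131,.044],[.52,.1307,.044]],C); print(p)
for x,y in p:
    y=int(y)
    if 0<=y<420:
        xs=np.where(m[y,int(x)-90:int(x)+90])[0]+int(x)-90
        if len(xs): print(y,xs[0],xs[-1],onz('wrist',((xs[0]+xs[-1])/2,y),.044,C))
```

```text
6.8667 [0.5533588  0.13035642 0.10874848] [3.14133455e+00 6.25860515e-04 1.37212484e-02] [-0.03081561 -0.06656735  6.67485151]
[[272.7510969  163.34411468]
 [272.76700044 211.20765095]
 [272.9931137  240.72701189]
 [272.86777532 280.76898563]]
163 215 329 [[0.60020219 0.13224739 0.044     ]]
211 251 292 [[0.57012535 0.13218462 0.044     ]]
240 252 291 [[0.55049806 0.13196116 0.044     ]]
280 253 291 [[0.52060761 0.13129593 0.044     ]]
```

>>> {"fn": "apply_moves", "kwargs": {
  "plan": [
    {"hand": 1, "dx": 0, "dy": -0.1, "dz": 3, "spin": 0},
    {"hand": 1, "dx": 0, "dy": -0.1, "dz": 5, "spin": 0},
    {"hand": 1, "dx": 0, "dy": -0.1, "dz": 6.5, "spin": 0},
    {"hand": 1, "dx": 0, "dy": -0.1, "dz": 6.5, "spin": 0},
    {"hand": -1, "dx": 0, "dy": -0.1, "dz": 6.5, "spin": 0},
    {"hand": -1, "dx": 0, "dy": -0.1, "dz": 6.5, "spin": 0},
    {"hand": -1, "dx": 0, "dy": -0.1, "dz": 6.5, "spin": 0},
    {"hand": -1, "dx": 0, "dy": -0.1, "dz": 6.5, "spin": 0}
  ]
}}

```text
t: 7.53
eef_pos: [0.5546, 0.1329, 0.0456]
tcp_rot: [-3.141, -0.004, 0.016]
wrist_force: [1.1, 0.0, 0.9]
grip_width: 0.0635
grasp_force: 0.0
```

>>> {"fn": "apply_moves", "kwargs": {
  "plan": [
    {"hand": -1, "dx": 0, "dy": 0, "dz": 0, "spin": 0},
    {"hand": -1, "dx": 0, "dy": 0, "dz": 0, "spin": 0},
    {"hand": -1, "dx": 0, "dy": 0, "dz": 0, "spin": 0},
    {"hand": -1, "dx": 0, "dy": 0, "dz": 0, "spin": 0},
    {"hand": -1, "dx": 0, "dy": 0, "dz": 0, "spin": 0},
    {"hand": -1, "dx": 0, "dy": 0, "dz": 0, "spin": 0},
    {"hand": -1, "dx": 0, "dy": 0, "dz": 0, "spin": 0},
    {"hand": -1, "dx": 0, "dy": 0, "dz": 0, "spin": 0}
  ]
}}

```text
t: 8.2
eef_pos: [0.5529, 0.1324, 0.0435]
tcp_rot: [3.141, 0.0, 0.016]
wrist_force: [0.2, -2.4, 0.5]
grip_width: 0.0256
grasp_force: 30.0
```

>>> {"fn": "apply_moves", "kwargs": {
  "plan": [
    {"hand": -1, "dx": 0, "dy": 0, "dz": -3, "spin": 0},
    {"hand": -1, "dx": 0, "dy": 0, "dz": -6, "spin": 0},
    {"hand": -1, "dx": 0, "dy": 0, "dz": -9, "spin": 0},
    {"hand": -1, "dx": 0, "dy": 0, "dz": -12, "spin": 0},
    {"hand": -1, "dx": 0, "dy": 0, "dz": -12, "spin": 0},
    {"hand": -1, "dx": -1.5, "dy": 3, "dz": -12, "spin": 0.02},
    {"hand": -1, "dx": -3, "dy": 6, "dz": -12, "spin": 0.04},
    {"hand": -1, "dx": -4.5, "dy": 9, "dz": -12, "spin": 0.06}
  ]
}}

```text
t: 8.87
eef_pos: [0.5077, 0.0416, 0.1614]
tcp_rot: [3.142, 0.003, -0.043]
wrist_force: [0.7, -2.0, -3.0]
grip_width: 0.0254
grasp_force: 30.0
```

Run:
```python
from h import *
o=env.get_obs(); print(o['t'],o['eef_pos'],o['tcp_rot'],o['grip_width'],o['grasp_force'],local([.4013,-.1548,.163]))
```

```text
8.8667 [0.50765128 0.04162052 0.1614496 ] [ 3.14151786e+00  2.81169876e-03 -4.32881036e-02] 0.02538386113559779 29.981936998665333 [-9.77556096 20.08389182 -0.12605274]
```

>>> {"fn": "apply_moves", "kwargs": {
  "plan": [
    {"hand": -1, "dx": -1.5, "dy": 3, "dz": 0, "spin": 0.02},
    {"hand": -1, "dx": -3, "dy": 6, "dz": 0, "spin": 0.05},
    {"hand": -1, "dx": -4.5, "dy": 9, "dz": 0, "spin": 0.08},
    {"hand": -1, "dx": -6, "dy": 12, "dz": 0, "spin": 0.1},
    {"hand": -1, "dx": -7.5, "dy": 15, "dz": 0, "spin": 0.12},
    {"hand": -1, "dx": -9, "dy": 18, "dz": 0, "spin": 0.15},
    {"hand": -1, "dx": -9.8, "dy": 20, "dz": 0, "spin": 0.15},
    {"hand": -1, "dx": -9.8, "dy": 20, "dz": 0, "spin": 0.15}
  ]
}}

```text
t: 9.53
eef_pos: [0.3998, -0.1556, 0.1614]
tcp_rot: [3.141, 0.003, -0.198]
wrist_force: [0.6, 0.9, -3.6]
grip_width: 0.0259
grasp_force: 30.0
```

>>> {"fn": "apply_moves", "kwargs": {
  "plan": [
    {"hand": -1, "dx": 0, "dy": 0, "dz": 0, "spin": 0},
    {"hand": -1, "dx": 0, "dy": 0, "dz": 0, "spin": 0}
  ]
}}

```text
t: 9.7
eef_pos: [0.4021, -0.1528, 0.1622]
tcp_rot: [-3.14, 0.002, -0.195]
wrist_force: [-0.4, 0.4, -3.9]
grip_width: 0.0259
grasp_force: 30.0
```

Run:
```python
from h import *
im,C=snap('wrist','w7')
o=env.get_obs(); print(o['t'],o['eef_pos'],o['tcp_rot'],o['grip_width'],o['grasp_force'],local([.4013,-.1548,.099]))
```

```text
9.75 [ 0.40243623 -0.15258077  0.16249066] [-3.14067137e+00  1.56026229e-03 -1.93771379e-01] 0.02601675135842164 29.981189835816622 [-0.05885676  0.24549849  6.34894203]
```

View pics/w7.png

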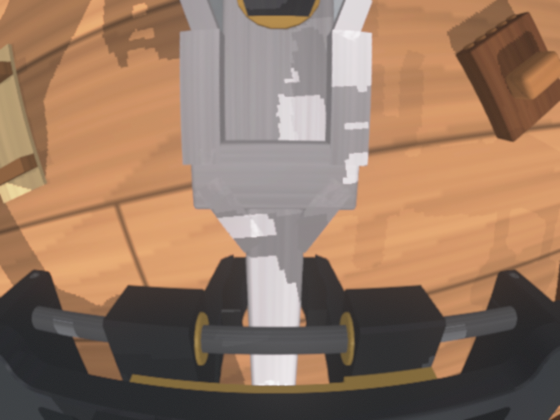

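The slot is seen at columns 220–330, centred on about 275, with the nut and washer dead ahead at (279,10). The slot is roughly 2 mm off in y and the prongs are clear of the nut. I'll lower it and then check.

>>> {"fn": "apply_moves", "kwargs": {
  "plan": [
    {"hand": -1, "dx": 0, "dy": 0.2, "dz": 2, "spin": 0},
    {"hand": -1, "dx": 0, "dy": 0.2, "dz": 4, "spin": 0},
    {"hand": -1, "dx": 0, "dy": 0.2, "dz": 6.2, "spin": 0},
    {"hand": -1, "dx": 0, "dy": 0.2, "dz": 6.2, "spin": 0},
    {"hand": -1, "dx": 0, "dy": 0.2, "dz": 6.2, "spin": 0},
    {"hand": -1, "dx": 0, "dy": 0.2, "dz": 6.2, "spin": 0}
  ]
}}

```text
t: 10.25
eef_pos: [0.4032, -0.155, 0.1022]
tcp_rot: [-3.142, -0.001, -0.193]
wrist_force: [0.5, -0.3, -2.9]
grip_width: 0.0256
grasp_force: 30.0
```

Run:
```python
from h import *
im,C=snap('wrist','w8')
o=env.get_obs(); print(o['t'],o['eef_pos'],o['tcp_rot'],o['wrist_force'],o['torque'],local([.475,-.1691,.099]))
# slot edges: print gray row profile
g=cv2.cvtColor(im,cv2.COLOR_BGR2GRAY)
for y in(60,90,120): print(y,[int(v) for v in g[y,170:385:6]])
P=onz('wrist',[(220,100),(330,100)],o['eef_pos'][2]-.006+.007,C); Rm=R.from_euler('xyz',o['tcp_rot']).as_matrix(); print((P-o['eef_pos'])@Rm)
```

```text
10.3 [ 0.40363533 -0.15539729  0.10276394] [ 3.14122377e+00 -2.02501524e-03 -1.93152391e-01] [ 0.2388028   0.2434483  -2.86903516] [0.02934158 0.04149791 0.00239046] [ 7.26600832 -0.02522555  0.39109892]
60 [108, 108, 163, 167, 170, 173, 169, 168, 165, 136, 147, 146, 150, 149, 147, 149, 150, 146, 160, 164, 162, 165, 163, 163, 162, 158, 151, 195, 224, 224, 225, 227, 224, 226, 104, 107]
90 [109, 110, 163, 165, 168, 171, 166, 165, 162, 136, 147, 146, 151, 148, 148, 151, 150, 159, 161, 164, 162, 165, 163, 164, 161, 159, 142, 199, 200, 191, 198, 186, 184, 186, 108, 112]
120 [104, 105, 162, 163, 165, 168, 164, 164, 162, 133, 147, 146, 151, 149, 147, 151, 149, 152, 161, 163, 162, 165, 161, 164, 161, 159, 130, 159, 160, 175, 182, 162, 160, 162, 103, 103]
[[ 0.08516292 -0.02207698 -0.00083569]
 [ 0.08523492  0.0202655  -0.00081992]]
```

>>> {"fn": "apply_moves", "kwargs": {
  "plan": [
    {"hand": -1, "dx": 1, "dy": 0.05, "dz": 0.3, "spin": 0},
    {"hand": -1, "dx": 2, "dy": 0.05, "dz": 0.3, "spin": 0},
    {"hand": -1, "dx": 3, "dy": 0.05, "dz": 0.3, "spin": 0},
    {"hand": -1, "dx": 4, "dy": 0.05, "dz": 0.3, "spin": 0},
    {"hand": -1, "dx": 4.5, "dy": 0.05, "dz": 0.3, "spin": 0},
    {"hand": -1, "dx": 4.5, "dy": 0.05, "dz": 0.3, "spin": 0}
  ]
}}

```text
t: 10.8
eef_pos: [0.4485, -0.1652, 0.099]
tcp_rot: [3.141, -0.002, -0.194]
wrist_force: [0.1, -0.1, -3.5]
grip_width: 0.0258
grasp_force: 30.0
```

Run:
```python
from h import *
im,C=snap('wrist','w9')
o=env.get_obs(); print(o['t'],o['eef_pos'],o['tcp_rot'],o['wrist_force'],o['torque'],local([.475,-.1691,.099]))
cv2.imwrite('pics/w9c.png',cv2.resize(im[0:170,150:400],None,fx=2.4,fy=2.4))
```

```text
10.85 [ 0.44726017 -0.16486371  0.09863977] [ 3.14156491e+00 -9.91457420e-06 -1.93971395e-01] [-1.72316869 -0.07435186 -3.34649374] [0.08177708 0.05716989 0.0199653 ] [ 2.80361857 -0.11902042 -0.03599818]
```

View pics/w9c.png

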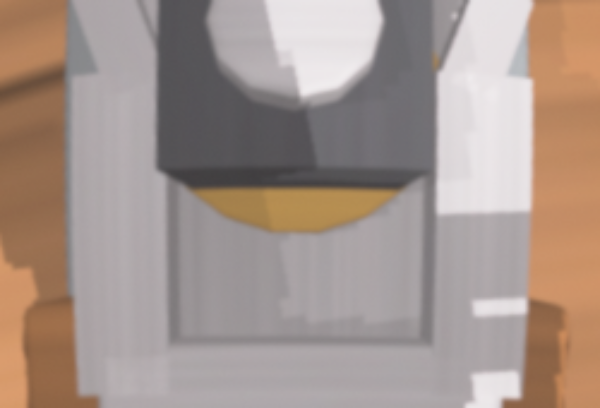

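The nut is entering the slot squarely (nut at crop x 157–435, slot at 172–432), with the slot about 0.6 mm too far right. I'll go on in with a small shift.

>>> {"fn": "apply_moves", "kwargs": {
  "plan": [
    {"hand": -1, "dx": 0.9, "dy": -0.05, "dz": 0, "spin": 0},
    {"hand": -1, "dx": 1.8, "dy": -0.05, "dz": 0, "spin": 0},
    {"hand": -1, "dx": 2.7, "dy": -0.05, "dz": 0, "spin": 0},
    {"hand": -1, "dx": 2.7, "dy": -0.05, "dz": 0, "spin": 0},
    {"hand": -1, "dx": 2.7, "dy": -0.05, "dz": 0, "spin": 0}
  ]
}}

```text
t: 11.27
eef_pos: [0.4736, -0.1695, 0.0986]
tcp_rot: [3.142, -0.0, -0.194]
wrist_force: [-0.1, 0.0, -4.5]
grip_width: 0.0256
grasp_force: 30.0
```

Run:
```python
from h import *
im,C=snap('wrist','w10')
o=env.get_obs(); print(o['t'],o['eef_pos'],o['tcp_rot'],o['wrist_force'],o['torque'],local([.475,-.1691,.099]))
# arc rows: shift in tool axes for turning clockwise by a about nut axis 90 mm ahead on tool x
for a in np.radians([3,6,12,18,24,30,34,36,38]): print(round(np.degrees(a)),round(a,3),(9*(1-np.cos(a))).round(2),(-9*np.sin(a)).round(2))
```

```text
11.3167 [ 0.47305269 -0.16931498  0.09841861] [-3.14152675e+00  5.98848360e-04 -1.94037857e-01] [-0.70205876 -0.81741918 -3.65355248] [0.06867366 0.03985158 0.02572787] [ 0.18689637 -0.05864682 -0.05824705]
3 0.052 0.01 -0.47
6 0.105 0.05 -0.94
12 0.209 0.2 -1.87
18 0.314 0.44 -2.78
24 0.419 0.78 -3.66
30 0.524 1.21 -4.5
34 0.593 1.54 -5.03
36 0.628 1.72 -5.29
38 0.663 1.91 -5.54
```

>>> {"fn": "apply_moves", "kwargs": {
  "plan": [
    {"hand": -1, "dx": 0.01, "dy": -0.47, "dz": 0, "spin": 0.052},
    {"hand": -1, "dx": 0.05, "dy": -0.95, "dz": 0, "spin": 0.105},
    {"hand": -1, "dx": 0.11, "dy": -1.42, "dz": 0, "spin": 0.157},
    {"hand": -1, "dx": 0.2, "dy": -1.89, "dz": 0, "spin": 0.209},
    {"hand": -1, "dx": 0.31, "dy": -2.35, "dz": 0, "spin": 0.262},
    {"hand": -1, "dx": 0.44, "dy": -2.81, "dz": 0, "spin": 0.314},
    {"hand": -1, "dx": 0.78, "dy": -3.7, "dz": 0, "spin": 0.419},
    {"hand": -1, "dx": 0.78, "dy": -3.7, "dz": 0, "spin": 0.419}
  ]
}}

```text
t: 11.98
eef_pos: [0.487, -0.1356, 0.0984]
tcp_rot: [3.138, -0.001, -0.614]
wrist_force: [-2.4, -7.5, -3.9]
grip_width: 0.0259
grasp_force: 30.1
```

```bash
cat > chk.py <<'E'
from h import *
import sys
im,C=snap('wrist',sys.argv[1])
o=env.get_obs(); print(o['t'],o['eef_pos'],o['tcp_rot'],o['wrist_force'],o['torque'],o['grip_width'])
# nut top corners/edges: dark nut; print nut pose from min-area rect
g=cv2.cvtColor(im,cv2.COLOR_BGR2HSV)
p=proj('wrist',[.5633,-.1863,.114],C)[0]; print('nut px',p)
from cell import env as e
for nm in('scene',):
    i2,C2=snap(nm,sys.argv[1]+nm); h=cv2.cvtColor(i2,cv2.COLOR_BGR2HSV)
    print(proj(nm,[.5633,-.1863,.07],C2))
E
python3 chk.py w11
python3 - <<'E'
from h import *
im,C=load('w11'); cv2.imwrite('pics/w11c.png',cv2.resize(im[0:200,130:430],None,fx=2.4,fy=2.4))
E
```

```text
12.0333 [ 0.4868533  -0.13580967  0.09838524] [ 3.13775266e+00 -4.76224032e-04 -6.10979541e-01] [-2.27308307 -7.06136266 -3.66336546] [-0.97833757  0.30313314  0.46314294] 0.025617600626558684
nut px [270.06640907  80.12282124]
[[225.8730615  195.53690289]]
```

View pics/w11c.png

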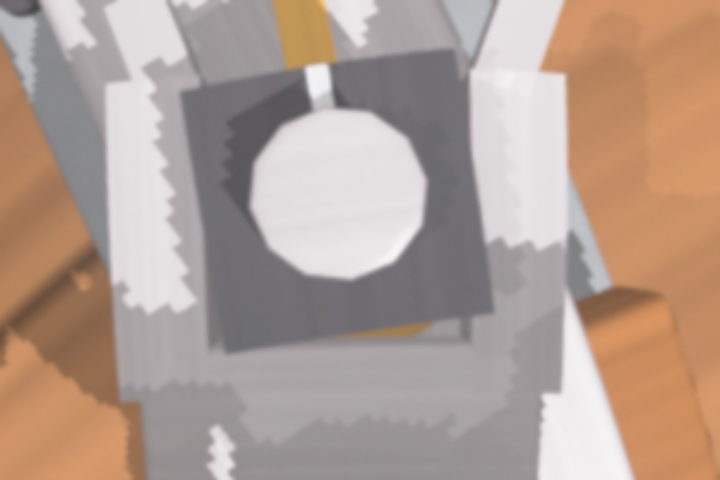

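The jaw is firmly on the nut. Nut corners at crop (182,90), (452,48), (493,313) and (228,352) show it lagging the tool by about 8.8°, so the washer is at about 15°. I'll turn about 13° more.

>>> {"fn": "apply_moves", "kwargs": {
  "plan": [
    {"hand": -1, "dx": 0.02, "dy": -0.64, "dz": 0, "spin": 0.07},
    {"hand": -1, "dx": 0.09, "dy": -1.27, "dz": 0, "spin": 0.14},
    {"hand": -1, "dx": 0.17, "dy": -1.75, "dz": 0, "spin": 0.192},
    {"hand": -1, "dx": 0.23, "dy": -2.06, "dz": 0, "spin": 0.227},
    {"hand": -1, "dx": 0.23, "dy": -2.06, "dz": 0, "spin": 0.227}
  ]
}}

```text
t: 12.5
eef_pos: [0.4999, -0.1205, 0.0981]
tcp_rot: [3.137, -0.0, -0.838]
wrist_force: [-3.6, -8.0, -3.2]
grip_width: 0.0254
grasp_force: 30.3
```

```bash
python3 chk.py w12
python3 - <<'E'
from h import *
im,C=load('w12')
# nut top by dark mask -> min area rect
g=cv2.cvtColor(im,cv2.COLOR_BGR2HSV)
for f in('w11','w12'):
    im,C=load(f); b=cv2.GaussianBlur(im,(3,3),0).max(2); m=((b<125)).astype(np.uint8); m[:,:190]=0; m[:,350:]=0; m[160:]=0; m[:15]=0
    cs,_=cv2.findContours(m,cv2.RETR_EXTERNAL,cv2.CHAIN_APPROX_NONE); c=max(cs,key=cv2.contourArea)
    bx=cv2.boxPoints(cv2.minAreaRect(c)); print(f,cv2.contourArea(c),bx.round(0).tolist())
    P=onz('wrist',bx,.114,C); d=np.roll(P,-1,0)-P; print(P.mean(0),np.linalg.norm(d,axis=1),np.degrees(np.arctan2(d[:,1],d[:,0])))
E
```

```text
12.55 [ 0.49982881 -0.12059802  0.09810483] [ 3.13668716e+00 -3.72896070e-04 -8.37178327e-01] [-3.42456954 -7.81234346 -3.82343951] [-1.05121071  0.54011569  0.65343873] 0.025616308195436317
nut px [268.27148447  80.13562643]
[[225.8730615  195.53690289]]
w11 7766.0 [[205.0, 34.0], [321.0, 20.0], [335.0, 132.0], [219.0, 146.0]]
[ 0.56301539 -0.186038    0.114     ] [0.03993131 0.04003661 0.04082968 0.04019073] [-118.27530631  152.19494009   61.93718669  -29.08720677]
w12 7868.5 [[203.0, 33.0], [320.0, 19.0], [335.0, 138.0], [218.0, 152.0]]
[ 0.56235531 -0.18560186  0.114     ] [0.04012673 0.0422818  0.04115271 0.04247001] [-131.00046348  139.57662845   49.25866812  -41.80952453]
```

>>> {"fn": "apply_moves", "kwargs": {
  "plan": [
    {"hand": -1, "dx": 0.02, "dy": 0.5, "dz": 0, "spin": -0.055},
    {"hand": -1, "dx": 0.06, "dy": 1.1, "dz": 0, "spin": -0.12},
    {"hand": -1, "dx": 0.06, "dy": 1.1, "dz": 0, "spin": -0.12},
    {"hand": -1, "dx": 0.06, "dy": 1.1, "dz": 0, "spin": -0.12}
  ]
}}

```text
t: 12.93
eef_pos: [0.4933, -0.1268, 0.0984]
tcp_rot: [3.142, 0.0, -0.723]
wrist_force: [0.3, 0.5, -4.0]
grip_width: 0.026
grasp_force: 30.0
```

```bash
python3 chk.py w13
python3 - <<'E'
from h import *
for f in('w12','w13'):
    im,C=load(f); b=cv2.GaussianBlur(im,(3,3),0).max(2); m=((b<125)).astype(np.uint8); m[:,:190]=0; m[:,350:]=0; m[160:]=0; m[:15]=0
    cs,_=cv2.findContours(m,cv2.RETR_EXTERNAL,cv2.CHAIN_APPROX_NONE); c=max(cs,key=cv2.contourArea)
    h=cv2.convexHull(c); P=onz('wrist',h[:,0],.114,C)[:,:2].astype(np.float32); r=cv2.minAreaRect(P*1000); print(f,r)
E
```

```text
12.9833 [ 0.49358364 -0.12671065  0.09855445] [-3.14138770e+00  7.23664583e-05 -7.22437418e-01] [ 0.11844732 -0.54234655 -3.30215157] [0.10208049 0.08519211 0.0108018 ] 0.02542267507033108
nut px [272.39966087  78.85197259]
[[225.8730615  195.53690289]]
w12 ((562.25537109375, -185.46240234375), (40.256614685058594, 42.15758514404297), 49.17024612426758)
w13 ((562.1454467773438, -185.7751007080078), (39.415103912353516, 40.76943588256836), 51.77201461791992)
```

>>> {"fn": "apply_moves", "kwargs": {
  "plan": [
    {"hand": -1, "dx": -1, "dy": 0, "dz": 0, "spin": 0},
    {"hand": -1, "dx": -2, "dy": 0, "dz": 0, "spin": 0},
    {"hand": -1, "dx": -3, "dy": 0, "dz": 0, "spin": 0},
    {"hand": -1, "dx": -4.5, "dy": 0, "dz": 0, "spin": 0},
    {"hand": -1, "dx": -6, "dy": 0, "dz": 0, "spin": 0},
    {"hand": -1, "dx": -7.5, "dy": 0, "dz": 0, "spin": 0},
    {"hand": -1, "dx": -8, "dy": 0, "dz": -3, "spin": 0},
    {"hand": -1, "dx": -8, "dy": 0, "dz": -7, "spin": 0}
  ]
}}

```text
t: 13.7
eef_pos: [0.4271, -0.0712, 0.1643]
tcp_rot: [3.136, 0.011, -0.719]
wrist_force: [0.8, 0.1, -3.1]
grip_width: 0.0258
grasp_force: 30.0
```

>>> {"fn": "apply_moves", "kwargs": {
  "plan": [
    {"hand": -1, "dx": 0, "dy": 0, "dz": 0, "spin": 0},
    {"hand": -1, "dx": 0, "dy": 0, "dz": 0, "spin": 0}
  ]
}}

```text
t: 13.87
eef_pos: [0.435, -0.0736, 0.1712]
tcp_rot: [-3.138, -0.005, -0.719]
wrist_force: [0.3, 0.1, -4.2]
grip_width: 0.0257
grasp_force: 30.0
```

Run:
```python
from h import *
im,C=snap('wrist','w14'); s,C2=snap('side','s14'); q,C3=snap('scene','q14')
o=env.get_obs(); print(o['t'],o['eef_pos'],o['tcp_rot'],o['wrist_force'],o['grip_width'])
ax=np.array([.563,-.1862]); 
for f,n,I,CC in(('w','wrist',im,C),('s','side',s,C2),('q','scene',q,C3)): print(f,proj(n,[[*ax,.114],[*(ax+.05*np.array([np.cos(-.713),np.sin(-.713)])),.074]],CC).round())
x,y=proj('scene',[*ax,.08],C3)[0].astype(int)
cv2.imwrite('pics/q14c.png',cv2.resize(q[y-35:y+35,x-45:x+45],None,fx=8,fy=8,interpolation=cv2.INTER_CUBIC)); print(x-45,y-35)
h=cv2.cvtColor(q[y-35:y+35,x-45:x+45],cv2.COLOR_BGR2HSV); m=(h[...,0]>15)&(h[...,0]<30)&(h[...,1]>110)
ys,xs=np.where(m); P=onz('scene',np.c_[xs+x-45,ys+y-35],.074,C3)[:,:2]-ax; r=np.hypot(*P.T); k=(r>.034)&(r<.055); print(k.sum(),np.degrees(np.arctan2(P[k,1],P[k,0])).round())
```

```text
14.0167 [ 0.43189275 -0.07329449  0.16697335] [ 3.14030362e+00  2.82753309e-03 -7.19977711e-01] [ 0.27426309 -0.09647218 -4.80124166] 0.026170269203118338
w [[277. -38.]
 [276. -73.]]
s [[323. 170.]
 [318. 174.]]
q [[224. 186.]
 [213. 203.]]
180 158
13 [ 98. -45. -43. -40. -36. -32. -41. -38. -35. -32. -37. -34. -31.]
```

The tab reads about −38°, so the washer is at about 27°, inside the band. I'll check from nearer on the way back to the rest.

>>> {"fn": "apply_moves", "kwargs": {
  "plan": [
    {"hand": -1, "dx": -0.4, "dy": -2, "dz": -1.5, "spin": -0.1},
    {"hand": -1, "dx": -0.8, "dy": -4, "dz": -3, "spin": -0.2},
    {"hand": -1, "dx": -1.2, "dy": -6, "dz": -4.5, "spin": -0.3},
    {"hand": -1, "dx": -1.6, "dy": -8, "dz": -6, "spin": -0.4},
    {"hand": -1, "dx": -2.2, "dy": -10.5, "dz": -7, "spin": -0.5},
    {"hand": -1, "dx": -3, "dy": -13.7, "dz": -8, "spin": -0.62},
    {"hand": -1, "dx": -3, "dy": -13.7, "dz": -8, "spin": -0.62},
    {"hand": -1, "dx": -3, "dy": -13.7, "dz": -8, "spin": -0.62}
  ]
}}

```text
t: 14.68
eef_pos: [0.5011, 0.0499, 0.2469]
tcp_rot: [3.141, 0.003, -0.098]
wrist_force: [-0.4, 0.5, -4.4]
grip_width: 0.0259
grasp_force: 30.0
```

Run:
```python
from h import *
im,C=snap('wrist','w15')
o=env.get_obs(); print(o['t'],o['eef_pos'],o['tcp_rot'],o['wrist_force'],o['grip_width'],local([.553,.132,.045]),o['tcp_rot'][2]-.016)
ax=np.array([.563,-.1862]); x,y=proj('wrist',[*ax,.08],C)[0].astype(int); print(x,y)
x0,y0=x-60,max(0,y-50); c=im[y0:y0+100,x0:x0+120]; print(x0,y0)
cv2.imwrite('pics/w15c.png',cv2.resize(c,None,fx=6,fy=6,interpolation=cv2.INTER_CUBIC))
h=cv2.cvtColor(c,cv2.COLOR_BGR2HSV); m=(h[...,0]>15)&(h[...,0]<32)&(h[...,1]>110)
ys,xs=np.where(m); P=onz('wrist',np.c_[xs+x0,ys+y0],.074,C)[:,:2]-ax; r=np.hypot(*P.T); k=(r>.034)&(r<.053); a=np.degrees(np.arctan2(P[k,1],P[k,0])); print(k.sum(),np.median(a),a.min(),a.max())
```

```text
14.7333 [0.50019042 0.04904584 0.24633939] [ 3.14054168  0.00432189 -0.09979647] [-0.25141402 -0.57990515 -3.55853068] 0.025342555869216275 [ 4.51517784 -8.80142391 20.10537346] -0.1157964732214931
492 119
432 69
84 -34.38824254267027 -41.94037718221379 -26.636821249024823
```

View pics/w15c.png

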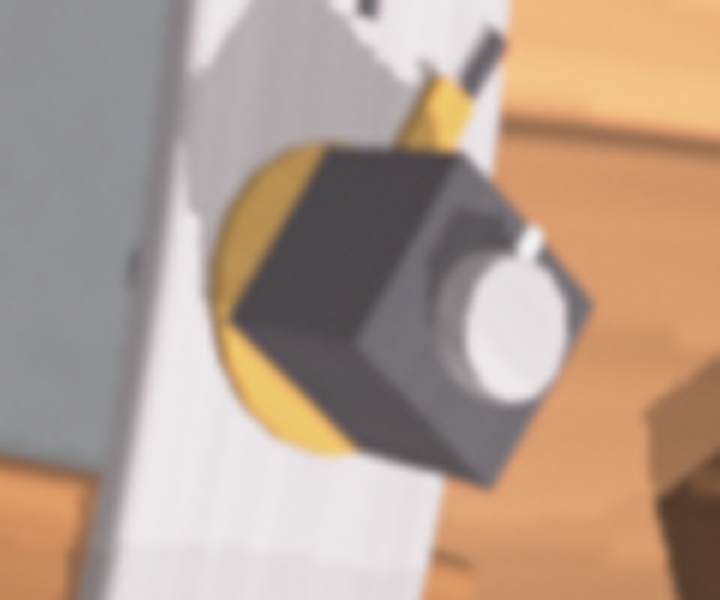

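The crop shows the tab end with corners near (435,78) and (472,98). The second mark runs from (474,92) to (494,38), so the tab is just short of it. I'll compute the gap.

Run:
```python
from h import *
im,C=load('w15'); f=lambda p,z: onz('wrist',np.array(p)/6+[432,69]-.4,z,C)
ax=np.array([.563,-.1862])
t=f([(435,78),(472,98)],.074)[:,:2]; m=f([(474,92),(494,38)],.071)[:,:2]; f1=f([(369,8)],.071)[:,:2]
w=f([(220,325),(330,455)],.074)[:,:2]
for n,p in(('tab',t),('tabmid',t.mean(0,keepdims=True)),('mark2',m),('mark1 inner',f1),('washer rim',w)):
    d=p-ax; print(n,np.degrees(np.arctan2(d[:,1],d[:,0])).round(1),np.hypot(*d.T).round(4))
d=m[1]-m[0]; print('mark dir',np.degrees(np.arctan2(d[1],d[0])))
# nut line/side: top corners
k=f([(463,152),(592,305),(490,487),(357,340)],.114)[:,:2]; e=np.roll(k,-1,0)-k; print(k.mean(0),np.hypot(*e.T),np.degrees(np.arctan2(e[:,1],e[:,0])))
```

```text
tab [-29.2 -40.3] [0.0474 0.0503]
tabmid [-34.9] [0.0486]
mark2 [-42.  -39.7] [0.0534 0.0654]
mark1 inner [-10.5] [0.0543]
washer rim [ 99.3 173.4] [0.0294 0.0284]
mark dir -29.392895331021833
[ 0.56299287 -0.18525792] [0.03918138 0.0388095  0.03903343 0.03862207] [-127.52363394  142.3606439    52.20126543  -37.4197728 ]
```

By tab position the washer is at 24–27°, inside the band but with little margin. I'll give it one more small push of about 5°.

>>> {"fn": "apply_moves", "kwargs": {
  "plan": [
    {"hand": -1, "dx": -1, "dy": 2.5, "dz": 1, "spin": 0.09},
    {"hand": -1, "dx": -2, "dy": 5, "dz": 2, "spin": 0.18},
    {"hand": -1, "dx": -3, "dy": 7.5, "dz": 3.5, "spin": 0.28},
    {"hand": -1, "dx": -4, "dy": 10, "dz": 5, "spin": 0.38},
    {"hand": -1, "dx": -5, "dy": 12.5, "dz": 6.5, "spin": 0.48},
    {"hand": -1, "dx": -5.3, "dy": 13.9, "dz": 8, "spin": 0.563},
    {"hand": -1, "dx": -5.3, "dy": 13.9, "dz": 8, "spin": 0.563},
    {"hand": -1, "dx": -5.3, "dy": 13.9, "dz": 8, "spin": 0.563}
  ]
}}

```text
t: 15.4
eef_pos: [0.4321, -0.0849, 0.1663]
tcp_rot: [3.14, 0.005, -0.666]
wrist_force: [0.1, 0.5, -3.7]
grip_width: 0.0258
grasp_force: 30.0
```

>>> {"fn": "apply_moves", "kwargs": {
  "plan": [
    {"hand": -1, "dx": 0, "dy": 0, "dz": 3, "spin": 0},
    {"hand": -1, "dx": 0, "dy": 0, "dz": 6.8, "spin": 0},
    {"hand": -1, "dx": 0, "dy": 0, "dz": 6.8, "spin": 0},
    {"hand": -1, "dx": 0, "dy": 0, "dz": 6.8, "spin": 0},
    {"hand": -1, "dx": 0, "dy": 0, "dz": 6.8, "spin": 0}
  ]
}}

```text
t: 15.82
eef_pos: [0.4359, -0.0841, 0.1018]
tcp_rot: [-3.141, -0.001, -0.662]
wrist_force: [-0.3, -0.4, -3.2]
grip_width: 0.0254
grasp_force: 30.0
```

Run:
```python
from h import *
o=env.get_obs(); print(o['t'],o['eef_pos'],o['tcp_rot'],o['wrist_force'],'nut',local([.563,-.1858,.099]))
```

```text
15.8167 [ 0.43586751 -0.08407379  0.10183456] [-3.14088148e+00 -1.21701019e-03 -6.62069383e-01] [-0.25723855 -0.37645513 -3.17651158] nut [16.28048136  0.20810976  0.303122  ]
```

Run:
```python
from h import *
snap('wrist','w16'); o=env.get_obs(); print(o['eef_pos'],o['tcp_rot'],local([.563,-.1858,.099]))
for f in('w8','w9','w16'):
    im,C=load(f); print(f)
    g=cv2.GaussianBlur(cv2.cvtColor(im,cv2.COLOR_BGR2GRAY),(3,3),0).astype(int)
    # outer head silhouette via low saturation + slot edges via gradient
    s=cv2.cvtColor(im,cv2.COLOR_BGR2HSV)[...,1]
    for y in(60,90,120,300,330):
        a=np.abs(np.gradient(g[y].astype(float))); L=205+a[205:240].argmax(); Rr=315+a[315:345].argmax()
        x=np.where(s[y,160:400]<60)[0]+160; print(y,L,Rr,'|',x.min(),x.max())
im,C=load('w16'); b=im.max(2); ys,xs=np.where((b[:25,220:330]<110)); print('dark cols top',xs.min()+220 if len(xs) else None,xs.max()+220 if len(xs) else None)
h=cv2.cvtColor(im,cv2.COLOR_BGR2HSV); m=(h[...,0]>15)&(h[...,0]<32)&(h[...,1]>110); m[60:]=0;m[:,:215]=0;m[:,335:]=0
for y in(2,8,14,20,26):
    x=np.where(m[y])[0]
    if len(x):print(y,x.min(),x.max())
```

```text
[ 0.4366997  -0.08435563  0.10264975] [-3.14005562 -0.00320489 -0.66224767] [16.19666498  0.23457573  0.41652513]
w8
60 219 331 | 180 371
90 219 331 | 180 371
120 219 325 | 180 369
300 205 343 | 160 399
330 205 344 | 160 399
w9
60 215 331 | 177 371
90 219 331 | 177 370
120 219 325 | 178 369
300 223 343 | 160 399
330 205 344 | 160 399
w16
60 216 328 | 176 399
90 216 328 | 177 399
120 217 328 | 178 399
300 205 343 | 160 399
330 219 344 | 160 399
dark cols top None None
2 270 293
```

>>> {"fn": "apply_moves", "kwargs": {
  "plan": [
    {"hand": -1, "dx": 0, "dy": 0.3, "dz": 0.3, "spin": 0},
    {"hand": -1, "dx": 1, "dy": 0.3, "dz": 0.3, "spin": 0},
    {"hand": -1, "dx": 2, "dy": 0.3, "dz": 0.3, "spin": 0},
    {"hand": -1, "dx": 3, "dy": 0.3, "dz": 0.3, "spin": 0},
    {"hand": -1, "dx": 3.8, "dy": 0.3, "dz": 0.3, "spin": 0},
    {"hand": -1, "dx": 3.8, "dy": 0.3, "dz": 0.3, "spin": 0}
  ]
}}

```text
t: 16.37
eef_pos: [0.4654, -0.1116, 0.0984]
tcp_rot: [-3.141, -0.003, -0.664]
wrist_force: [0.2, 0.0, -3.3]
grip_width: 0.0261
grasp_force: 30.0
```

```bash
cat > nut.py <<'E'
from h import *
import sys
im,C=snap('wrist',sys.argv[1]); o=env.get_obs(); print(o['t'],o['eef_pos'],o['tcp_rot'],o['wrist_force'],o['torque'][2],local([.563,-.1858,.099]))
b=cv2.GaussianBlur(im,(3,3),0).max(2); m=(b<125).astype(np.uint8); m[:,:190]=0; m[:,350:]=0; m[160:]=0
cs,_=cv2.findContours(m,cv2.RETR_EXTERNAL,cv2.CHAIN_APPROX_NONE); c=max(cs,key=cv2.contourArea); print('nut bbox',cv2.boundingRect(c),cv2.contourArea(c))
P=onz('wrist',cv2.convexHull(c)[:,0],.114,C)[:,:2].astype(np.float32); print(cv2.minAreaRect(P*1000))
for y in(20,40):
    x=np.where(m[y])[0]; print(y,x.min() if len(x) else 0,x.max() if len(x) else 0)
g=cv2.GaussianBlur(cv2.cvtColor(im,cv2.COLOR_BGR2GRAY),(3,3),0)
for y in(110,125,135):
    a=np.abs(np.gradient(g[y].astype(float))); print('slot',y,205+a[205:240].argmax(),315+a[315:345].argmax())
E
python3 nut.py w17
```

```text
16.4167 [ 0.46415556 -0.11090667  0.09789205] [-3.14127142e+00 -7.76120727e-04 -6.64143582e-01] [-0.49346734  0.43306078 -4.3739868 ] 0.029501569386265795 [12.3998498  -0.19521782 -0.1011082 ]
nut bbox (216, 0, 117, 64) 5584.0
((552.32080078125, -178.23550415039062), (39.63866424560547, 23.52052879333496), 51.90226364135742)
20 217 331
40 217 330
slot 110 217 328
slot 125 218 328
slot 135 218 328
```

>>> {"fn": "apply_moves", "kwargs": {
  "plan": [
    {"hand": -1, "dx": 1, "dy": 0.03, "dz": 0, "spin": 0},
    {"hand": -1, "dx": 2, "dy": 0.03, "dz": 0, "spin": 0},
    {"hand": -1, "dx": 3, "dy": 0.03, "dz": 0, "spin": 0},
    {"hand": -1, "dx": 3.2, "dy": 0.03, "dz": 0, "spin": 0},
    {"hand": -1, "dx": 3.2, "dy": 0.03, "dz": 0, "spin": 0}
  ]
}}

```text
t: 16.83
eef_pos: [0.4889, -0.1307, 0.0977]
tcp_rot: [-3.141, -0.001, -0.664]
wrist_force: [-0.5, 0.4, -4.0]
grip_width: 0.0256
grasp_force: 30.0
```

```bash
python3 nut.py w18
```

```text
16.8833 [ 0.48818122 -0.13022579  0.09748352] [ 3.14154544e+00  3.85171468e-04 -6.63633757e-01] [-0.23839678  0.19746391 -4.42797288] -0.023251551592945178 [ 9.31713769 -0.23079662 -0.15524736]
nut bbox (215, 23, 115, 119) 7679.0
((561.9108276367188, -185.5897216796875), (38.79001235961914, 40.83814239501953), 52.58280944824219)
20 0 0
40 215 328
slot 110 215 330
slot 125 215 330
slot 135 216 330
```

>>> {"fn": "apply_moves", "kwargs": {
  "plan": [
    {"hand": -1, "dx": 0.01, "dy": -0.57, "dz": 0, "spin": 0.061},
    {"hand": -1, "dx": 0.06, "dy": -1.13, "dz": 0, "spin": 0.122},
    {"hand": -1, "dx": 0.14, "dy": -1.62, "dz": 0, "spin": 0.175},
    {"hand": -1, "dx": 0.2, "dy": -1.93, "dz": 0, "spin": 0.209},
    {"hand": -1, "dx": 0.29, "dy": -2.3, "dz": 0, "spin": 0.25},
    {"hand": -1, "dx": 0.29, "dy": -2.3, "dz": 0, "spin": 0.25}
  ]
}}

```text
t: 17.38
eef_pos: [0.5025, -0.1142, 0.0969]
tcp_rot: [3.137, 0.001, -0.911]
wrist_force: [-4.1, -6.2, -3.8]
grip_width: 0.0259
grasp_force: 30.5
```

```bash
python3 nut.py w19
```

```text
17.4333 [ 0.50248724 -0.11428108  0.09689885] [ 3.13702316e+00  6.77437351e-04 -9.09789608e-01] [-3.8183473  -3.43664532 -3.25415309] 0.7084525822485613 [ 9.36032746 -0.38509906 -0.21821794]
nut bbox (202, 11, 131, 131) 8013.5
((561.1240844726562, -184.21632385253906), (39.85309982299805, 45.05105209350586), 46.194236755371094)
20 249 316
40 203 321
slot 110 212 332
slot 125 213 324
slot 135 214 324
```

Pushed about 4° farther. Back off and withdraw.

>>> {"fn": "apply_moves", "kwargs": {
  "plan": [
    {"hand": -1, "dx": 0.02, "dy": 0.65, "dz": 0, "spin": -0.07},
    {"hand": -1, "dx": 0.08, "dy": 1.25, "dz": 0, "spin": -0.135},
    {"hand": -1, "dx": 0.08, "dy": 1.25, "dz": 0, "spin": -0.135},
    {"hand": -1, "dx": 0.08, "dy": 1.25, "dz": 0, "spin": -0.135}
  ]
}}

```text
t: 17.77
eef_pos: [0.4944, -0.1217, 0.0974]
tcp_rot: [3.141, 0.001, -0.78]
wrist_force: [1.3, -0.1, -3.3]
grip_width: 0.0255
grasp_force: 30.0
```

```bash
python3 nut.py w20
```

```text
17.8167 [ 0.4947481  -0.12165392  0.09748717] [-3.14149106e+00  2.74960837e-04 -7.80270647e-01] [ 0.47900218 -0.36352019 -2.73641085] -0.04231731880528416 [ 9.36327474 -0.24233325 -0.15383338]
nut bbox (211, 16, 121, 119) 7752.5
((562.4456787109375, -185.96778869628906), (38.97962188720703, 39.74593734741211), 48.78150177001953)
20 242 324
40 211 326
slot 110 215 331
slot 125 216 334
slot 135 217 323
```

>>> {"fn": "apply_moves", "kwargs": {
  "plan": [
    {"hand": -1, "dx": 0, "dy": 0.3, "dz": 0, "spin": -0.035},
    {"hand": -1, "dx": -1, "dy": 0.33, "dz": 0, "spin": -0.035},
    {"hand": -1, "dx": -2, "dy": 0.37, "dz": 0, "spin": -0.035},
    {"hand": -1, "dx": -3, "dy": 0.4, "dz": 0, "spin": -0.035},
    {"hand": -1, "dx": -4.5, "dy": 0.45, "dz": 0, "spin": -0.035},
    {"hand": -1, "dx": -6, "dy": 0.5, "dz": 0, "spin": -0.035},
    {"hand": -1, "dx": -8, "dy": 0.55, "dz": 0, "spin": -0.035},
    {"hand": -1, "dx": -8, "dy": 0.55, "dz": -4, "spin": -0.035}
  ]
}}

```text
t: 18.48
eef_pos: [0.4207, -0.0649, 0.1276]
tcp_rot: [3.13, 0.022, -0.743]
wrist_force: [-4.1, 0.8, -5.6]
grip_width: 0.0254
grasp_force: 30.0
```

>>> {"fn": "apply_moves", "kwargs": {
  "plan": [
    {"hand": -1, "dx": 0, "dy": 0, "dz": -3, "spin": 0},
    {"hand": -1, "dx": 0, "dy": 0, "dz": -6, "spin": 0},
    {"hand": -1, "dx": 0, "dy": 0, "dz": -9, "spin": 0},
    {"hand": -1, "dx": 0, "dy": 0, "dz": -11, "spin": 0},
    {"hand": -1, "dx": 0, "dy": 0, "dz": -11, "spin": 0}
  ]
}}

```text
t: 18.9
eef_pos: [0.4364, -0.0694, 0.2528]
tcp_rot: [-3.136, -0.008, -0.743]
wrist_force: [0.9, 0.2, -3.0]
grip_width: 0.0258
grasp_force: 30.0
```

Run:
```python
from h import *
o=env.get_obs(); print(o['t'],o['eef_pos'],o['tcp_rot'],o['wrist_force'],o['grip_width'],local([.50,.05,.25]))
```

```text
18.9 [ 0.43637165 -0.06944978  0.2527651 ] [-3.13648335 -0.00831125 -0.74334722] [ 0.90538455  0.15329967 -2.96573485] 0.02584481383132597 [ -3.40164886 -13.09862886   0.31517535]
```

Back to the same viewpoint as before, with yaw −0.10.

>>> {"fn": "apply_moves", "kwargs": {
  "plan": [
    {"hand": -1, "dx": -0.6, "dy": -2.2, "dz": 0, "spin": -0.11},
    {"hand": -1, "dx": -1.2, "dy": -4.4, "dz": 0, "spin": -0.22},
    {"hand": -1, "dx": -1.8, "dy": -6.6, "dz": 0, "spin": -0.33},
    {"hand": -1, "dx": -2.4, "dy": -8.8, "dz": 0, "spin": -0.44},
    {"hand": -1, "dx": -3, "dy": -11, "dz": 0, "spin": -0.55},
    {"hand": -1, "dx": -3.4, "dy": -13, "dz": 0, "spin": -0.643},
    {"hand": -1, "dx": -3.4, "dy": -13, "dz": 0, "spin": -0.643},
    {"hand": -1, "dx": -3.4, "dy": -13, "dz": 0, "spin": -0.643}
  ]
}}

```text
t: 19.57
eef_pos: [0.4957, 0.0501, 0.2453]
tcp_rot: [3.141, 0.004, -0.099]
wrist_force: [0.5, -0.4, -4.4]
grip_width: 0.026
grasp_force: 30.0
```

Run:
```python
from h import *
snap('wrist','w21')
o=env.get_obs(); print(o['t'],o['eef_pos'],o['tcp_rot'],local([.553,.132,.045]),o['tcp_rot'][2]-.016)
ax=np.array([.563,-.1862])
for f in('w15','w21'):
    im,C=load(f); h=cv2.cvtColor(im,cv2.COLOR_BGR2HSV)
    m=((h[...,0]>17)&(h[...,0]<32)&(h[...,1]>110)).astype(np.uint8)
    ys,xs=np.where(m); P=onz('wrist',np.c_[xs,ys],.074,C)[:,:2]-ax; r=np.hypot(*P.T); a=np.degrees(np.arctan2(P[:,1],P[:,0]))
    for lo,hi in((.042,.046),(.044,.050)):
        k=(r>lo)&(r<hi)&(abs(a+35)<25); print(f,'tab',k.sum(),np.mean(a[k]).round(1),a[k].min().round(1),a[k].max().round(1))
    ys,xs=np.where(im.max(2)<110); P=onz('wrist',np.c_[xs,ys],.071,C)[:,:2]-ax; r=np.hypot(*P.T); a=np.degrees(np.arctan2(P[:,1],P[:,0]))
    for c in(-11,-41):
        k=(r>.053)&(r<.068)&(abs(a-c)<7); print('mark',k.sum(),np.mean(a[k]).round(1) if k.any() else None)
# wrench in the grip: slot and handle columns
im,C=load('w21'); g=cv2.GaussianBlur(cv2.cvtColor(im,cv2.COLOR_BGR2GRAY),(3,3),0)
for y in(60,90,120):
    a=np.abs(np.gradient(g[y].astype(float))); print('slot',y,205+a[205:240].argmax(),315+a[315:345].argmax())
```

```text
19.6167 [0.49548168 0.04942596 0.245535  ] [ 3.14067174  0.0034876  -0.10039273] [ 4.96518788 -8.8107475  20.02820019] -0.11639272957060552
w15 tab 25 -35.1 -41.5 -28.9
w15 tab 25 -35.7 -41.1 -28.9
mark 8 -9.7
mark 8 -39.9
w21 tab 24 -38.4 -44.8 -32.5
w21 tab 24 -39.1 -44.8 -33.4
mark 10 -9.6
mark 8 -39.9
slot 60 216 328
slot 90 216 328
slot 120 227 328
```

The tab is now at −38.8° against mark 2 at −39.9° (mark 1 at −9.6°), so the washer is at about 29°. Now I'll return the wrench to its rest.

>>> {"fn": "apply_moves", "kwargs": {
  "plan": [
    {"hand": -1, "dx": 2, "dy": -3.5, "dz": 0, "spin": -0.058},
    {"hand": -1, "dx": 4, "dy": -7, "dz": 0, "spin": -0.116},
    {"hand": -1, "dx": 5, "dy": -8.8, "dz": 3, "spin": -0.116},
    {"hand": -1, "dx": 5, "dy": -8.8, "dz": 7, "spin": -0.116},
    {"hand": -1, "dx": 5, "dy": -8.8, "dz": 11, "spin": -0.116},
    {"hand": -1, "dx": 5, "dy": -8.8, "dz": 15, "spin": -0.116},
    {"hand": -1, "dx": 5, "dy": -8.8, "dz": 17, "spin": -0.116},
    {"hand": -1, "dx": 5, "dy": -8.8, "dz": 17, "spin": -0.116}
  ]
}}

```text
t: 20.28
eef_pos: [0.549, 0.1295, 0.0704]
tcp_rot: [3.139, 0.014, 0.014]
wrist_force: [-2.4, 0.8, -5.2]
grip_width: 0.0253
grasp_force: 30.0
```

>>> {"fn": "apply_moves", "kwargs": {
  "plan": [
    {"hand": -1, "dx": 0, "dy": 0, "dz": 0, "spin": 0},
    {"hand": -1, "dx": 0, "dy": 0, "dz": 0, "spin": 0}
  ]
}}

```text
t: 20.45
eef_pos: [0.5567, 0.1313, 0.0791]
tcp_rot: [-3.141, -0.002, 0.014]
wrist_force: [0.5, 0.3, -3.1]
grip_width: 0.0255
grasp_force: 30.0
```

Run:
```python
from h import *
for i in range(3):
    im,C=snap('wrist','w22'); o=env.get_obs(); print(o['t'],o['eef_pos'],o['tcp_rot'],o['wrist_force'],local([.553,.132,.0435]))
```

```text
20.5 [0.55757953 0.13156093 0.08007153] [-3.14087631 -0.00444672  0.01477768] [ 0.46314199  0.07533179 -3.01351655] [-0.47351208 -0.04805106  3.65511917]
20.55 [0.55784478 0.13171832 0.08044135] [-3.14071681 -0.0051743   0.01497356] [ 1.02473384 -1.07369447 -3.52494661] [-0.50311032 -0.03218601  3.69161087]
20.6 [0.55776096 0.13179756 0.08041585] [-3.1407387  -0.00512095  0.01524743] [ 0.16316542 -0.12477969 -3.24508317] [-0.49463046 -0.02435075  3.68912284]
```

>>> {"fn": "apply_moves", "kwargs": {
  "plan": [
    {"hand": -1, "dx": -0.4, "dy": 0, "dz": 1, "spin": 0},
    {"hand": -1, "dx": -0.4, "dy": 0, "dz": 2, "spin": 0},
    {"hand": -1, "dx": -0.4, "dy": 0, "dz": 2.8, "spin": 0},
    {"hand": -1, "dx": -0.4, "dy": 0, "dz": 3.2, "spin": 0},
    {"hand": -1, "dx": -0.4, "dy": 0, "dz": 3.3, "spin": 0},
    {"hand": -1, "dx": -0.4, "dy": 0, "dz": 3.3, "spin": 0},
    {"hand": -1, "dx": -0.4, "dy": 0, "dz": 3.3, "spin": 0}
  ]
}}

```text
t: 21.18
eef_pos: [0.5516, 0.1316, 0.0442]
tcp_rot: [3.142, 0.0, 0.016]
wrist_force: [0.5, -0.2, -3.3]
grip_width: 0.0261
grasp_force: 30.0
```

>>> {"fn": "apply_moves", "kwargs": {
  "plan": [
    {"hand": -1, "dx": 0, "dy": 0, "dz": 0.1, "spin": 0},
    {"hand": -1, "dx": 0, "dy": 0, "dz": 0.2, "spin": 0},
    {"hand": -1, "dx": 0, "dy": 0, "dz": 0.2, "spin": 0},
    {"hand": -1, "dx": 0, "dy": 0, "dz": 0.2, "spin": 0}
  ]
}}

```text
t: 21.52
eef_pos: [0.552, 0.1317, 0.0434]
tcp_rot: [-3.141, -0.001, 0.016]
wrist_force: [-3.3, -0.5, 5.0]
grip_width: 0.0256
grasp_force: 30.0
```

Contact (+8 N upward): the wrench is on the bars. Release gradually, then lift away.

>>> {"fn": "apply_moves", "kwargs": {
  "plan": [
    {"hand": -0.2, "dx": 0, "dy": 0, "dz": -0.05, "spin": 0},
    {"hand": 0.2, "dx": 0, "dy": 0, "dz": -0.05, "spin": 0},
    {"hand": 1, "dx": 0, "dy": 0, "dz": -0.05, "spin": 0},
    {"hand": 1, "dx": 0, "dy": 0, "dz": -0.05, "spin": 0},
    {"hand": 1, "dx": 0, "dy": 0, "dz": -0.05, "spin": 0},
    {"hand": 1, "dx": 0, "dy": 0, "dz": -0.05, "spin": 0},
    {"hand": 1, "dx": 0, "dy": 0, "dz": -0.05, "spin": 0},
    {"hand": 1, "dx": 0, "dy": 0, "dz": -0.05, "spin": 0}
  ]
}}

```text
t: 22.18
eef_pos: [0.5516, 0.1315, 0.043]
tcp_rot: [3.142, 0.0, 0.016]
wrist_force: [-0.2, 0.7, -0.5]
grip_width: 0.0771
grasp_force: 0.0
```

>>> {"fn": "apply_moves", "kwargs": {
  "plan": [
    {"hand": 1, "dx": 0, "dy": 0, "dz": -2, "spin": 0},
    {"hand": 1, "dx": 0, "dy": 0, "dz": -5, "spin": 0},
    {"hand": 1, "dx": 0, "dy": 0, "dz": -9, "spin": 0},
    {"hand": 1, "dx": -2, "dy": 1, "dz": -13, "spin": 0},
    {"hand": 1, "dx": -4, "dy": 2.8, "dz": -17, "spin": 0},
    {"hand": 1, "dx": -5, "dy": 2.8, "dz": -21, "spin": 0},
    {"hand": 1, "dx": -5, "dy": 2.8, "dz": -23, "spin": 0},
    {"hand": 1, "dx": -5, "dy": 2.8, "dz": -23, "spin": 0}
  ]
}}

```text
t: 22.85
eef_pos: [0.505, 0.103, 0.2813]
tcp_rot: [-3.14, -0.013, 0.015]
wrist_force: [0.5, -0.0, 0.8]
grip_width: 0.0884
grasp_force: 0.0
```

>>> {"fn": "apply_moves", "kwargs": {
  "plan": [
    {"hand": 1, "dx": 0, "dy": 0, "dz": 0, "spin": 0},
    {"hand": 1, "dx": 0, "dy": 0, "dz": 0, "spin": 0},
    {"hand": 1, "dx": 0, "dy": 0, "dz": 0, "spin": 0}
  ]
}}

```text
t: 23.1
eef_pos: [0.501, 0.1027, 0.2709]
tcp_rot: [3.141, 0.004, 0.016]
wrist_force: [0.5, 0.0, -0.9]
grip_width: 0.0878
grasp_force: 0.0
```

Run:
```python
from h import *
snap('wrist','w23'); o=env.get_obs(); print(o['t'],o['eef_pos'],o['tcp_rot'],o['wrist_force'])
im,C=load('w23'); g=cv2.cvtColor(im,cv2.COLOR_BGR2HSV); m=(g[...,1]<55)&(g[...,2]>90); m[:,:200]=0; m[:,310:]=0; m[225:]=0
r=[]
for y in range(112,195,4):
    x=np.where(m[y])[0]
    if len(x)>8: r.append(((x[0]+x[-1])/2,y))
P=onz('wrist',r,.044,C); v=np.polyfit(P[:,0],P[:,1],1)
e=np.where(m[:,240:262].any(1))[0].max(); E_=onz('wrist',(251,e),.037,C)[0]; print('yaw',v[0],'end',E_,'grip',E_[0]+.081,np.polyval(v,E_[0]+.081))
s0=cv2.imread('pics/scene0.png').astype(int); s1,_=snap('scene','q23')
d=np.abs(s1.astype(int)-s0).max(2); 
for n,(x,y) in dict(A=(167,186),B=(411,210),jar=(293,262),wr=(327,213)).items(): print(n,d[y-20:y+20,x-20:x+20].mean().round(1))
ax=np.array([.563,-.1862]); h=g; mm=(h[...,0]>17)&(h[...,0]<32)&(h[...,1]>110)
ys,xs=np.where(mm); Q=onz('wrist',np.c_[xs,ys],.074,C)[:,:2]-ax; rr=np.hypot(*Q.T); a=np.degrees(np.arctan2(Q[:,1],Q[:,0])); k=(rr>.042)&(rr<.05)&(abs(a+35)<25); print('tab',k.sum(),a[k].mean())
```

```text
23.15 [0.50097823 0.10267994 0.27062342] [3.14101506 0.00416859 0.01589361] [-0.25077315 -0.10105361  0.53087314]
yaw 0.019039250284348858 end [0.46276205 0.12954019 0.037     ] grip 0.5437620533057486 0.131655640510562
A 4.9
B 4.8
jar 34.9
wr 54.6
tab 26 -38.83753157537361
```

Run:
```python
from h import *
for f in('scene0','q23'):
    im=cv2.imread(f'pics/{f}.png')[235:285,270:320]; h=cv2.cvtColor(im,cv2.COLOR_BGR2HSV)
    m=(h[...,1]<60)&(h[...,2]>90); ys,xs=np.where(m); print(f,len(xs),xs.mean()+270,ys.mean()+235, xs.min()+270,xs.max()+270,ys.min()+235,ys.max()+235, im.mean())
```

```text
scene0 380 294.42105263157896 253.69736842105263 283 317 235 265 105.2172
q23 381 294.3910761154856 253.79527559055117 283 317 235 265 114.88746666666667
```

The jar's lid has not moved, so that difference was only a lighting or shadow change. The wrench is back at (0.544, 0.132) with yaw 0.019, against (0.543, 0.131) at the start, and the tab is at the second mark.

```bash
python3 -c "
from cell import env
print(env.close_job())"
```

```text
the job is handed in; nothing more can be done
None
```

I handed the job in at about 23 s. The nut was brought up snug by hand, then tightened with the wrench to about 29° (tab about 1° short of the second mark, after a second small push). The wrench is back on its rest within about 1 mm of where it started, and the blocks and jar show no movement in the camera views; the hand-in returned no verdict.

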